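# Unpile burn-in modules into their test nests

## Task

Four plug-in modules are back from burn-in in one pile on the blue mat and are due for test. Take the pile apart from the top and seat each module in its own test nest, the one that fits it and whose contact block has the colour of the module's nose: nose over the contacts, down on the nest's floor and level. Set them in gently, never drop them, and let go of all four.

Things in the scene. Friction and masses are not known exactly. Their poses are not given: they have to be found in the camera images.
- power_module: dark grey module with a finned top; loose, 220 g; bottom of the pile, on the blue mat. 96 mm long (x), 64 wide (y: grasp across this, mid-length), 24 high (z up). Origin: centre of the underside of the 96 x 64 outline. Its +x end is the red nose: there the last 14 mm of the underside are stepped up 7 mm.
- filter_module: bare aluminium module with a screwed steel lid and three brass tuning screws; loose, 160 g; second from the bottom, on the power module. 78 mm long (x), 54 wide (y: grasp across this, mid-length), 22 high (z up). Origin: centre of the underside of the 78 x 54 outline. Its +x end is the yellow nose: there the last 14 mm of the underside are stepped up 7 mm.
- relay_module: slate-grey plastic module with dark vent slots; loose, 100 g; third from the bottom, on the filter module. 62 mm long (x), 44 wide (y: grasp across this, mid-length), 22 high (z up). Origin: centre of the underside of the 62 x 44 outline. Its +x end is the blue nose: there the last 14 mm of the underside are stepped up 7 mm.
- sensor_module: off-white plastic module, the smallest; loose, 60 g; top of the pile, on the relay module. 48 mm long (x), 34 wide (y: grasp across this, mid-length), 20 high (z up). Origin: centre of the underside of the 48 x 34 outline. Its +x end is the green nose: there the last 14 mm of the underside are stepped up 7 mm.
- power_nest: fixed nest, red-capped contact block (20.5 mm high) at its +x end. Origin: bench level, pocket centre; z up. Floor at z 6 mm; pocket 104 x 72 mm, outside x -62 to 72, width 92. Guides to z 15, flared 3 mm over the top 5, finger gaps of 40 mm or more mid-side. Ledge to z 12 over the last 13 mm at +x goes under the nose. Seated module: origin at 0, 0, 6 mm, axes parallel.
- filter_nest: fixed nest, yellow-capped contact block (20.5 mm high) at its +x end. Origin: bench level, pocket centre; z up. Floor at z 6 mm; pocket 86 x 62 mm, outside x -53 to 63, width 82. Guides to z 15, flared 3 mm over the top 5, finger gaps of 40 mm or more mid-side. Ledge to z 12 over the last 13 mm at +x goes under the nose. Seated module: origin at 0, 0, 6 mm, axes parallel.
- relay_nest: fixed nest, blue-capped contact block (20.5 mm high) at its +x end. Origin: bench level, pocket centre; z up. Floor at z 6 mm; pocket 70 x 52 mm, outside x -45 to 55, width 72. Guides to z 15, flared 3 mm over the top 5, finger gaps of 40 mm or more mid-side. Ledge to z 12 over the last 13 mm at +x goes under the nose. Seated module: origin at 0, 0, 6 mm, axes parallel.
- sensor_nest: fixed nest, green-capped contact block (20.5 mm high) at its +x end. Origin: bench level, pocket centre; z up. Floor at z 6 mm; pocket 56 x 42 mm, outside x -38 to 48, width 62. Guides to z 15, flared 3 mm over the top 5, finger gaps of 40 mm or more mid-side. Ledge to z 12 over the last 13 mm at +x goes under the nose. Seated module: origin at 0, 0, 6 mm, axes parallel.

How it is judged:
By the outcome, as a careful person would: the job done as asked, in the order asked, and still so for the second after the job is handed in, with the robot touching nothing.
It also fails if it takes over 128 s, if anything falls off the work surface, if the arm or the gripper's body presses on something with over 40 N, if the wrist force passes 120 N, or if a joint passes its speed limit or range.

## Robot

A 6-joint arm with a two-finger parallel gripper is mounted at the origin on a cart in front of the work surface, level with it; the furniture and walls round the work are solid. World frame = base frame: x ahead of the robot, y to its left, z up, the work surface at z = 0. Lengths are in m, angles in rad, forces in N, time in s.
With the tool pointing down it reaches from about 0.35 to 0.85 m from the base axis. Payload 8.1 kg.
Tool frame: the origin (TCP) lies midway between the tips of the shut fingers; the grasp point (between the pads) lies 19 mm behind it (robot.tcp_to_grasp is the distance from the TCP to the grasp point, in m); x points along the fingers, y is the direction in which the jaws open and shut, and the axes are right-handed (so a half turn about x gives the same grasp; the last joint's range is limited). The gripper opens to 93 mm and grips with 3 to 60 N. Pads are 15 mm wide; open, the fingers measure 128 mm over their backs; the gripper's body (75 mm by 188 mm) begins 65 mm behind the grasp point.
Start: joints at [-1.326, 0.13, 1.488, -0, 1.523, -0.085], TCP at [0.194, -0.568, 0.219] pointing down, gripper open.
Joint ranges: [-2.96, 2.96], [-0.89, 2.26], [0.02, 2.5], [-1.34, 4.48], [0, 2.73], [-2.66, 2.66]. Speed limits (rad/s): [2.39, 2.39, 2.79, 3.14, 3.14, 3.14].

## Interface

Orientations are given as a rotation vector (axis times angle).
In Python, from plant import robot gives the robot as it stands.
- The arm moves only by the tool play_rows, never from a script. Its argument "plan" is a list of rows, each an object with "slide": the shift along the world's x, y, z as a fraction of full scale, a list of three; "roll": the turn about the world's z as a fraction of full scale; "fingers": the gripper command: -1 is shut, 1 is fully open, values between are in proportion. A call has 1 to 20 rows; each row shifts and turns the commanded pose from where the row before left it; what a row does not reach is not made up. Full scale, the value 1, is 30 mm for a shift and 8 degrees for a turn. A row lasts 1/8 s, in which the tool goes at most 62.5 mm and 10.7 degrees, less where a joint would pass 70% of its speed; a pose out of reach is approached as far as the arm can. A call with a number of a shift or a turn outside -1 to 1 is refused whole. A call with a gripper value outside its range is refused whole. The fingers move at their own pace and stop on an object; "squeeze" is the grip in N (left out, the last holds). Time passes only in rows, so rows that do not move let the fingers close. It gives the time, the measured TCP pose, the force and the opening at its end, in the units of the state.
- robot.read_state(): the state, without advancing time (a new reading comes with each control period).
- robot.read_camera(name): name is "scene" or "top" or "wrist"; returns the picture (420x560x3 uint8, red, green, blue); there is no depth.
- robot.get_calibration(name): a dict with "fx", "fy", "cx", "cy" (pixels), "R" (3x3) and "t" (3): a world point X has camera coordinates R X + t; the wrist camera has in their place "T_tool_cam" (4x4, takes a point from camera to tool coordinates, whose origin is the TCP and whose axes are the tool frame's). Camera axes: x right, y down, z forward; pixel columns grow to the right and rows downward; lengths in m; the calibration is good to about 2 mm. A picture is of the moment at which its call begins: read the wrist's pose just before it. get_calibration takes no time and is no camera call.
- robot.close_job(): hands the job in, once; it reports no verdict.
Trained networks look in the newest picture that a camera, given by its name, has taken for a name from the list of things; names that differ only in an ending like _2 or _b are one class to them, and where a whole thing is asked for, a point or a joint stands for the part that bears it (a point fixed in the world has none). Each returns a list of dicts, best first, with "p" (0 to 1); they miss things now and then, are a little off and sometimes report something else, mostly with a low value. They report only what shows in the picture. A call takes as long as a camera call.
- robot.boxes_of(camera, target): "extent" ([centre column, centre row, width, height] in pixels, round what is visible of it).
- robot.regions_of(camera, target): "region" (420x560 bool, what is visible of it) and "extent" ([centre column, centre row, width, height] in pixels, round what is visible of it).
- robot.mark_of(camera, target): "point" ([column, row] in pixels: a listed point, or the origin of a listed thing).
The state is a dict: "t": time; "q": joint angles; "dq": joint speeds; "joint_torque": joint torques, N m; "tool_pos": TCP position; "orientation": TCP orientation; "force": force on the tool from outside, world axes, zero at the start; "wrist_torque": the same for the moment, N m; "opening": finger opening in m.
Only numpy, scipy, OpenCV 4.12 (cv2) and the standard library are available. Lean on these libraries where they do the work, as an engineer would, in place of code of your own. Each camera call takes 0.05 s, during which the arm holds its last target.

## Working session

There is one attempt and no reset: what is moved stays moved. The work goes in short steps, Python scripts to look and compute and a tool call to move; the robot and the scene stay as the last step left them, time stands still between calls to the robot, and variables do not carry over. Pictures are saved under pics/ and viewed, and the job is handed in when it is done.

Besides the shell and the picture viewer there is one more tool, called after ">>>" as name(argument=value, ...) on one line, values as JSON. play_rows: Moves the arm, as the interface text tells. Its arguments: {"type":"object","properties":{"plan":{"type":"array","items":{"type":"object","properties":{"slide":{"type":"array","items":{"type":"number","minimum":-1,"maximum":1}},"roll":{"type":"number","minimum":-1,"maximum":1},"fingers":{"type":"number"}}}},"squeeze":{"type":"number"}},"required":["plan"]}

```bash
ls; mkdir -p pics
python3 - <<'E'
from plant import robot
import cv2
s=robot.read_state(); print(s['t'],s['tool_pos'],s['orientation'],s['opening'],s['force'])
for n in ('scene','top'):
    im=robot.read_camera(n); cv2.imwrite(f'pics/{n}0.png',im[:,:,::-1]); 
    print(n,robot.get_calibration(n))
print(robot.get_calibration('wrist'))
E
```

```text
pics
0.0 [ 0.1941631  -0.56711598  0.21758654] [ 2.04343934  0.34193004 -2.04379052] 0.09312576091208463 [ 0.36288176 -0.34169207  0.03943045]
scene {'fx': 389.2812559856294, 'fy': 389.2812559856294, 'cx': 284.22891752494013, 'cy': 203.8470272903396, 'R': array([[-0.74347967, -0.66869426,  0.0092716 ],
       [-0.27780265,  0.29620104, -0.91383293],
       [ 0.60832858, -0.68199189, -0.40598449]]), 't': array([0.39912893, 0.19562775, 0.88653443])}
top {'fx': 405.84245968446027, 'fy': 405.84245968446027, 'cx': 284.5543951744882, 'cy': 216.23304205425626, 'R': array([[-0.02655709, -0.99959904, -0.00982281],
       [-0.99706414,  0.02719314, -0.07157952],
       [ 0.07181793,  0.00789303, -0.99738653]]), 't': array([0.06690919, 0.47114479, 1.19466325])}
{'fx': 350.7524978502753, 'fy': 350.7524978502753, 'cx': 278.90192471685685, 'cy': 210.13448850901946, 'T_tool_cam': array([[ 2.69063012e-04, -3.00688370e-01,  9.53722408e-01,
        -1.66100507e-01],
       [ 9.99999964e-01,  7.18223147e-05, -2.59474733e-04,
         4.84652153e-05],
       [ 9.52248349e-06,  9.53722443e-01,  3.00688378e-01,
        -8.55342416e-02],
       [ 0.00000000e+00,  0.00000000e+00,  0.00000000e+00,
         1.00000000e+00]])}
```

View pics/scene0.png

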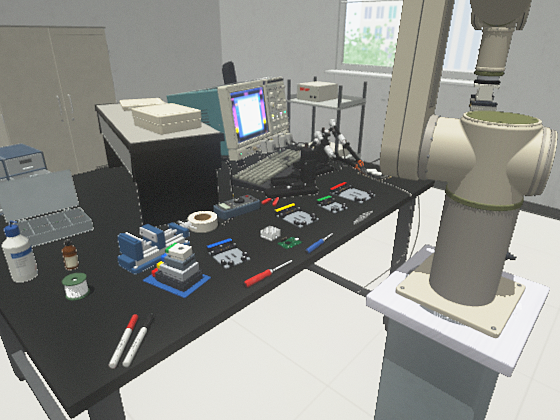

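View pics/top0.png

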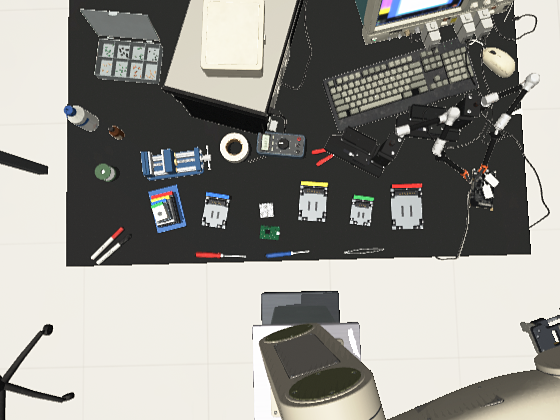

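```bash
cat > h.py <<'E'
from plant import robot
import numpy as np, cv2
from scipy.spatial.transform import Rotation as Ro
def ray(name,px,state=None):
    c=robot.get_calibration(name)
    d=np.array([(px[0]-c['cx'])/c['fx'],(px[1]-c['cy'])/c['fy'],1.])
    if name=='wrist':
        T=c['T_tool_cam']; R=Ro.from_rotvec(state['orientation']).as_matrix()
        o=R@T[:3,3]+state['tool_pos']; d=R@T[:3,:3]@d
    else:
        o=-c['R'].T@c['t']; d=c['R'].T@d
    return o,d
def at_z(name,px,z,state=None):
    o,d=ray(name,px,state); return o+d*(z-o[2])/d[2]
def proj(name,X,state=None):
    c=robot.get_calibration(name); X=np.atleast_2d(X)
    if name=='wrist':
        T=c['T_tool_cam']; R=Ro.from_rotvec(state['orientation']).as_matrix()
        Xt=(X-state['tool_pos'])@R; P=(Xt-T[:3,3])@T[:3,:3]
    else: P=X@c['R'].T+c['t']
    return np.c_[P[:,0]/P[:,2]*c['fx']+c['cx'],P[:,1]/P[:,2]*c['fy']+c['cy']]
E
python3 - <<'E'
from h import *
im=robot.read_camera('top')
crop=im[170:245,130:440]
cv2.imwrite('pics/crop0.png',cv2.resize(crop,None,fx=2.5,fy=2.5,interpolation=cv2.INTER_CUBIC)[:,:,::-1])
cv2.imwrite('pics/pile0.png',cv2.resize(im[170:245,130:240],None,fx=7,fy=7,interpolation=cv2.INTER_CUBIC)[:,:,::-1])
for n,z in [('sensor_module',.068),('relay_module',.046),('filter_module',.024),('power_module',0),('power_nest',0),('filter_nest',0),('relay_nest',0),('sensor_nest',0)]:
    b=robot.boxes_of('top',n)[:2]; m=robot.mark_of('top',n)[:2]
    for k in b: print(n,'box',np.round(k['extent'],1),round(k['p'],2),at_z('top',k['extent'][:2],z).round(3))
    for k in m: print(n,'mark',np.round(k['point'],1),round(k['p'],2),at_z('top',k['point'],z).round(3))
print(robot.read_state()['t'])
E
```

```text
sensor_module box [160.4 210.   17.5  19.6] 0.81 [0.497 0.41  0.068]
sensor_module mark [162.4 213.7] 0.65 [0.486 0.404 0.068]
relay_module box [162.8 214.2  23.6  26.3] 0.43 [0.486 0.41  0.046]
relay_module mark [162.1 210. ] 0.65 [0.499 0.412 0.046]
filter_module box [162.4 208.5  25.1  29.4] 0.65 [0.505 0.418 0.024]
filter_module mark [162.4 210.9] 0.72 [0.498 0.418 0.024]
filter_module mark [164.5 210.6] 0.53 [0.499 0.411 0.024]
power_module box [165.8 209.9  32.5  32.9] 0.76 [0.503 0.415 0.   ]
power_nest box [408.6 208.8  35.7  43.6] 0.77 [ 0.486 -0.321  0.   ]
power_nest mark [405.5 208.5] 0.8 [ 0.487 -0.312  0.   ]
filter_nest box [312.2 201.8  30.   38. ] 0.97 [ 0.516 -0.031  0.   ]
filter_nest mark [311.  203.8] 0.59 [ 0.51  -0.027  0.   ]
relay_nest box [214.5 206.1  23.8  34.4] 0.95 [0.511 0.266 0.   ]
relay_nest mark [217.2 207.4] 0.64 [0.506 0.258 0.   ]
sensor_nest box [361.6 211.2  23.6  31. ] 0.61 [ 0.483 -0.179  0.   ]
sensor_nest mark [359.1 211.2] 0.92 [ 0.483 -0.172  0.   ]
0.95
```

View pics/crop0.png

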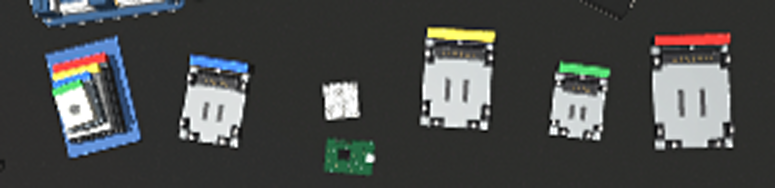

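View pics/pile0.png

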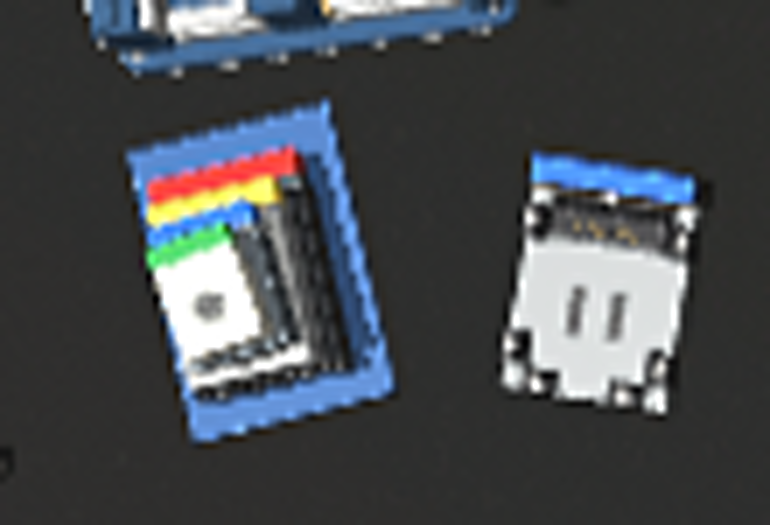

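Run:
```python
from h import *
s=robot.read_state(); R=Ro.from_rotvec(s['orientation']).as_matrix(); print(R.round(3)); z=R[:,2]; print(np.degrees(np.arctan2(z[1],z[0])), s['q'].round(3),s['t'])
# nests from top by colour caps & plate: coarse yaw estimates
```

```text
[[-0.     0.324 -0.946]
 [ 0.    -0.946 -0.324]
 [-1.    -0.    -0.   ]]
-161.10275056546172 [-1.326  0.13   1.488  0.     1.523 -0.085] 0.95
```

>>> play_rows(plan=[{"slide":[0.9,0.9,0.2],"roll":-0.22,"fingers":1},{"slide":[0.9,0.9,0.2],"roll":-0.22,"fingers":1},{"slide":[0.9,0.9,0.2],"roll":-0.22,"fingers":1},{"slide":[0.9,0.9,0.2],"roll":-0.22,"fingers":1},{"slide":[0.9,0.9,0.2],"roll":-0.22,"fingers":1},{"slide":[0.9,0.9,0.2],"roll":-0.22,"fingers":1},{"slide":[0.9,0.9,0.2],"roll":-0.22,"fingers":1},{"slide":[0.9,0.9,0.2],"roll":-0.22,"fingers":1},{"slide":[0.9,0.9,0.2],"roll":-0.22,"fingers":1},{"slide":[0.9,0.9,0],"roll":-0.22,"fingers":1},{"slide":[0.9,0.9,0],"roll":-0.22,"fingers":1},{"slide":[0,0,0],"roll":0,"fingers":1},{"slide":[0,0,0],"roll":0,"fingers":1}], squeeze=15)

```text
t: 2.58
tool_pos: [0.491, -0.2709, 0.2726]
orientation: [-2.217, 0.008, 2.218]
force: [-0.1, -1.0, -0.5]
opening: 0.0931
```

```bash
cat >> h.py <<'E'
def snap(tag,name='wrist'):
    s=robot.read_state(); im=robot.read_camera(name)
    cv2.imwrite(f'pics/{tag}.png',im[:,:,::-1]); np.savez(f'pics/{tag}.npz',im=im,p=s['tool_pos'],o=s['orientation'])
    R=Ro.from_rotvec(s['orientation']).as_matrix(); z=-R[:,2]
    print(tag,'t',round(s['t'],2),'pos',s['tool_pos'].round(4),'yaw(-z)',np.degrees(np.arctan2(z[1],z[0])).round(2),'F',s['force'].round(1),'op',round(s['opening'],4))
    return s,im
E
python3 - <<'E'
from h import *
snap('w1')
E
```

```text
w1 t 2.58 pos [ 0.491  -0.2709  0.2726] yaw(-z) -0.42 F [-0.1 -1.  -0.5] op 0.0931
```

View pics/w1.png

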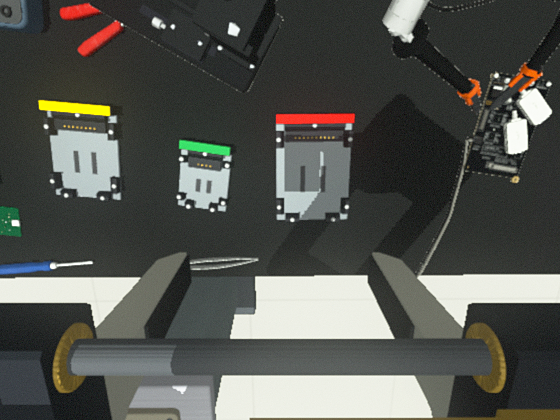

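Run:
```python
import cv2
im=cv2.imread('pics/w1.png')
cv2.imwrite('pics/w1z.png',cv2.resize(im[90:230,165:365],None,fx=4,fy=4,interpolation=cv2.INTER_CUBIC))
```

```text
(no output)
```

View pics/w1z.png

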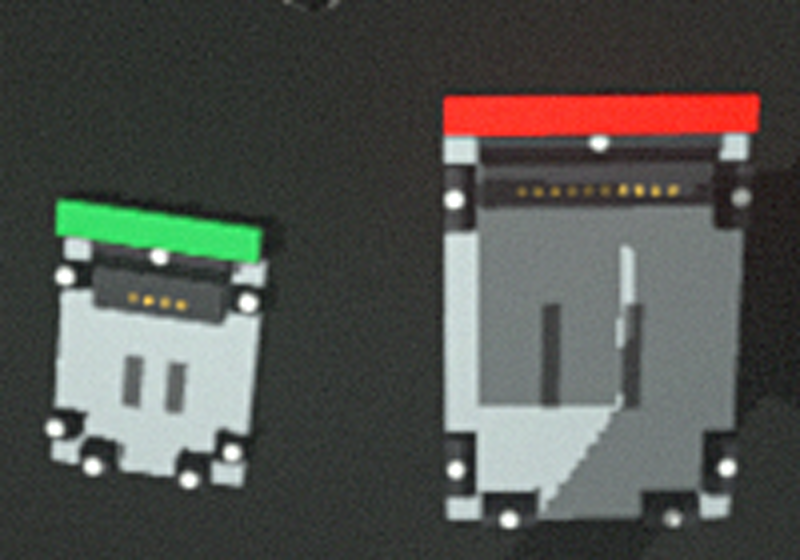

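```bash
cat >> h.py <<'E'
from scipy.optimize import least_squares
NEST={'power':(104,72,-62,72,92),'filter':(86,62,-53,63,82),'relay':(70,52,-45,55,72),'sensor':(56,42,-38,48,62)}
MOD={'power':(96,64,24),'filter':(78,54,22),'relay':(62,44,22),'sensor':(48,34,20)}
def ld(tag):
    d=np.load(f'pics/{tag}.npz'); return d['im'],dict(tool_pos=d['p'],orientation=d['o'])
def fit(name,pts_local,px,st,z0=0,guess=(0.5,0,0)):
    """pose x,y,yaw of body from pixels of local points (m)"""
    P=np.array(pts_local,float); px=np.array(px,float)
    def W(v):
        c,s=np.cos(v[2]),np.sin(v[2]); return np.c_[v[0]+c*P[:,0]-s*P[:,1],v[1]+s*P[:,0]+c*P[:,1],z0+P[:,2]]
    f=lambda v:(proj(name,W(v),st)-px).ravel()
    r=least_squares(f,guess,loss='soft_l1'); return r.x,f(r.x).reshape(-1,2).round(1)
def nestpts(n):
    l,w,x0,x1,W=[k/1000 for k in NEST[n]]
    return [(x1,W/2,.0205),(x1,-W/2,.0205),(x0,W/2,.006),(x0,-W/2,.006)]
E
python3 - <<'E'
from h import *
im,st=ld('w1')
bgr=im[:,:,::-1]
cv2.imwrite('pics/w1f.png',cv2.resize(bgr[90:210,30:140],None,fx=5,fy=5,interpolation=cv2.INTER_CUBIC))
for n,c in {'power':[(444,97),(758,95),(446,520),(729,520)],'sensor':[(57,200),(262,228),(52,460),(243,487)]}.items():
    px=np.array(c)/4+[165-.375,90-.375]
    v,r=fit('wrist',nestpts(n),px,st,guess=(0.5,-.2,0)); print(n,v[:2].round(4),np.degrees(v[2]).round(2),r.tolist())
E
```

```text
power [ 0.4886 -0.3125] -0.04 [[-0.6, 0.0], [0.9, -0.0], [0.0, 0.2], [-0.2, -0.2]]
sensor [ 0.4808 -0.176 ] -8.59 [[-0.7, -0.5], [0.6, 0.1], [-0.1, 0.4], [0.1, 0.1]]
```

View pics/w1f.png

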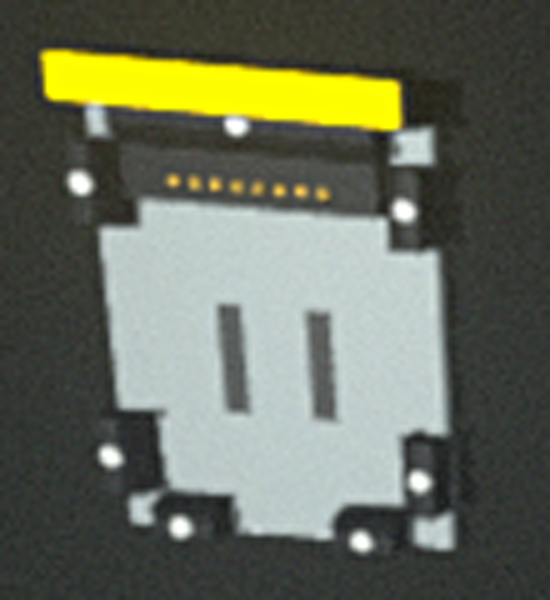

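>>> play_rows(plan=[{"slide":[0,0.95,0],"roll":0.1,"fingers":1},{"slide":[0,0.95,0],"roll":0.1,"fingers":1},{"slide":[0,0.95,0],"roll":0.1,"fingers":1},{"slide":[0,0.95,0],"roll":0.1,"fingers":1},{"slide":[0,0.95,0],"roll":0.1,"fingers":1},{"slide":[0,0.95,0],"roll":0.1,"fingers":1},{"slide":[0,0.95,0],"roll":0.1,"fingers":1},{"slide":[0,0.95,0],"roll":0.1,"fingers":1},{"slide":[0,0.95,0],"roll":0.1,"fingers":1},{"slide":[0,0.95,0],"roll":0.1,"fingers":1},{"slide":[0,0.95,0],"roll":0.1,"fingers":1},{"slide":[0,0.95,0],"roll":0.1,"fingers":1},{"slide":[0,0.95,0],"roll":0.1,"fingers":1},{"slide":[0,0.95,0],"roll":0.1,"fingers":1},{"slide":[0,0.95,0],"roll":0.1,"fingers":1},{"slide":[0,0.95,0],"roll":0.1,"fingers":1},{"slide":[0,0.95,0],"roll":0.1,"fingers":1},{"slide":[0,0.95,0],"roll":0.1,"fingers":1},{"slide":[0,0,0],"roll":0,"fingers":1},{"slide":[0,0,0],"roll":0,"fingers":1}])

```text
t: 5.12
tool_pos: [0.4916, 0.2411, 0.2726]
orientation: [2.092, 0.254, -2.093]
force: [-0.6, -0.2, 0.5]
opening: 0.0932
```

Run:
```python
from h import *
snap('w2')
```

```text
w2 t 5.12 pos [0.4916 0.2411 0.2726] yaw(-z) 13.88 F [-0.6 -0.2  0.5] op 0.0932
```

View pics/w2.png

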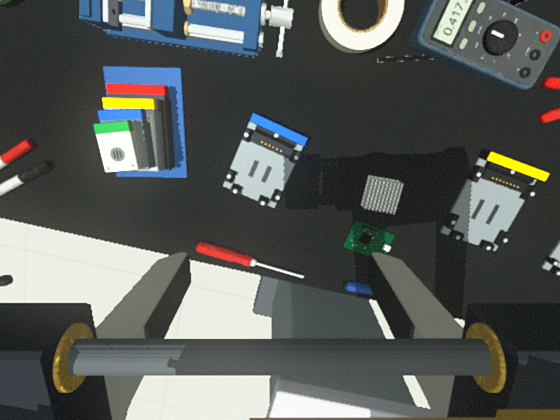

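>>> play_rows(plan=[{"slide":[0,0.9,0],"roll":0,"fingers":1},{"slide":[0,0.9,0],"roll":0,"fingers":1},{"slide":[0,0.9,0],"roll":0,"fingers":1},{"slide":[0,0.9,0],"roll":0,"fingers":1},{"slide":[0,0.9,0],"roll":0,"fingers":1},{"slide":[0,0.9,0],"roll":0,"fingers":1},{"slide":[0,0,0],"roll":0,"fingers":1},{"slide":[0,0,0],"roll":0,"fingers":1}])

```text
t: 6.18
tool_pos: [0.4918, 0.4031, 0.2726]
orientation: [2.092, 0.254, -2.093]
force: [1.1, 0.2, -0.1]
opening: 0.0929
```

Run:
```python
from h import *
s,im=snap('w3')
cv2.imwrite('pics/w3z.png',cv2.resize(im[50:210,190:350,::-1],None,fx=3.75,fy=3.75,interpolation=cv2.INTER_CUBIC))
im,_=ld('w2')
cv2.imwrite('pics/w2r.png',cv2.resize(im[100:220,210:320,::-1],None,fx=5,fy=5,interpolation=cv2.INTER_CUBIC))
```

```text
w3 t 6.17 pos [0.4918 0.4031 0.2726] yaw(-z) 13.88 F [ 1.1  0.2 -0.1] op 0.0929
```

View pics/w3z.png

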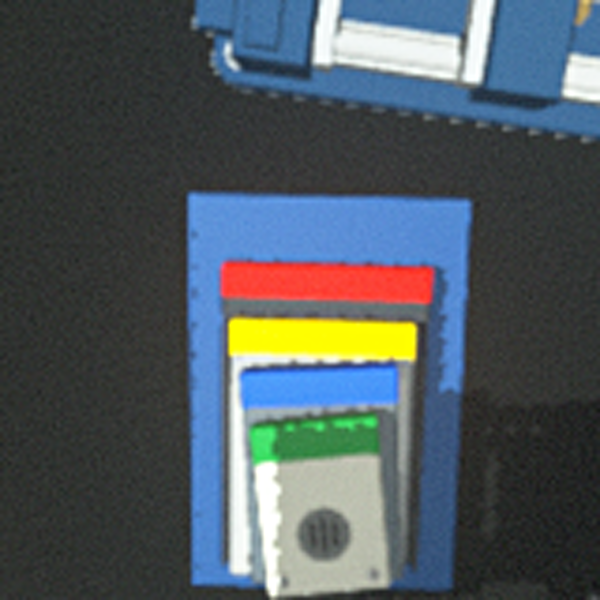

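View pics/w2r.png

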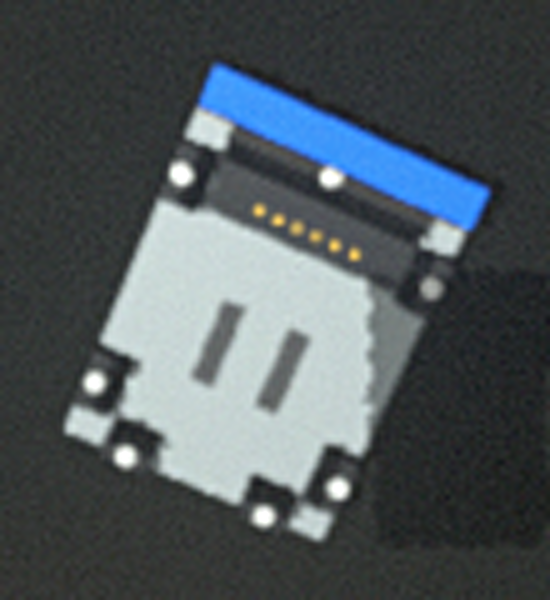

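```bash
cat >> h.py <<'E'
def modpts(n):
    l,w,h=[k/1000 for k in MOD[n]]
    return [(l/2,w/2,.007),(l/2,-w/2,.007),(-l/2,w/2,h),(-l/2,-w/2,h)]
def clicks(c,f,off): return (np.array(c,float)+.5)/f-.5+np.array(off)
E
python3 - <<'E'
from h import *
for tag,n,c,f,off in [('w2','relay',[(215,62),(490,188),(65,432),(325,542)],5,(210,100)),('w1','filter',[(42,50),(402,82),(132,523),(455,550)],5,(30,90))]:
    im,st=ld(tag); v,r=fit('wrist',nestpts(n),clicks(c,f,off),st,guess=(.5,.1,0)); print(n,'nest',v[:2].round(4),np.degrees(v[2]).round(2),r.tolist())
im,st=ld('w3')
off=(190,50)
for n,z,c,k in [('sensor',.068,[(250,424),(378,415),(272,598),(390,586)],4),('relay',.046,[(240,367),(398,364)],2),('filter',.024,[(229,318),(417,322),(230,574)],3),('power',0,[(221,262),(434,267)],2)]:
    v,r=fit('wrist',modpts(n)[:k],clicks(c,3.75,off),st,z0=z,guess=(.5,.4,.2)); print(n,v[:2].round(4),np.degrees(v[2]).round(2),r.tolist())
E
```

```text
relay nest [0.4939 0.2626] -10.0 [[-0.7, -0.4], [1.0, 0.2], [-0.1, 0.2], [-0.0, 0.2]]
filter nest [ 0.512 -0.032] -5.4 [[-0.4, -0.2], [0.4, -0.1], [-0.1, 0.2], [0.1, 0.2]]
sensor [0.4918 0.4067] 19.47 [[0.8, -0.4], [-0.8, -1.2], [-0.4, 0.7], [0.4, 0.8]]
relay [0.4957 0.4082] 14.96 [[0.9, -0.0], [-0.9, 0.0]]
filter [0.4987 0.4095] 12.2 [[1.6, -0.4], [-1.3, -0.1], [-0.1, 0.6]]
power [0.5046 0.4098] 12.53 [[1.6, -0.0], [-1.6, -0.0]]
```

>>> play_rows(plan=[{"slide":[0,0.06,-1],"roll":0.35,"fingers":1},{"slide":[0,0.06,-1],"roll":0.35,"fingers":1},{"slide":[0,0,-1],"roll":0,"fingers":1},{"slide":[0,0,-1],"roll":0,"fingers":1},{"slide":[0,0,0],"roll":0,"fingers":1},{"slide":[0,0,0],"roll":0,"fingers":1}])

```text
t: 6.98
tool_pos: [0.4921, 0.4077, 0.1542]
orientation: [2.039, 0.35, -2.036]
force: [-0.1, 0.6, -0.1]
opening: 0.0928
```

Run:
```python
from h import *
s,im=snap('w4')
cv2.imwrite('pics/w4z.png',cv2.resize(im[40:340,140:420,::-1],None,fx=2,fy=2,interpolation=cv2.INTER_CUBIC))
```

```text
w4 t 6.97 pos [0.4921 0.4077 0.1542] yaw(-z) 19.49 F [-0.1  0.6 -0.1] op 0.0928
```

View pics/w4z.png

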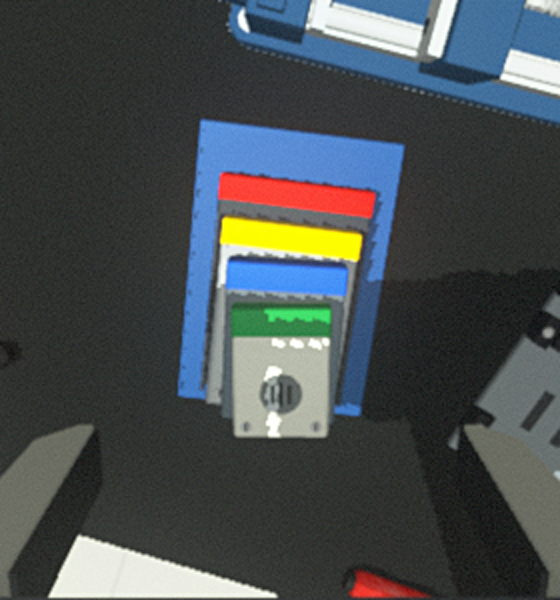

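```bash
cat >> h.py <<'E'
def toppts(n):
    l,w,h=[k/1000 for k in MOD[n]]
    return [(l/2,w/2,h),(l/2,-w/2,h),(-l/2,w/2,h),(-l/2,-w/2,h)]
def rep(s_label,v,r): print(s_label,v[:2].round(4),np.degrees(v[2]).round(2),r.tolist())
E
python3 - <<'E'
from h import *
im,st=ld('w4')
off=(140,40)
for n,z,c,k in [('sensor',.068,[(231,306),(330,305),(233,437),(328,438)],4),('relay',.046,[(227,260),(349,264)],2),('filter',.024,[(221,216),(361,232)],2),('power',0,[(219,173),(376,191)],2)]:
    v,r=fit('wrist',toppts(n)[:k],clicks(c,2,off),st,z0=z,guess=(.5,.4,.2)); rep(n,v,r)
    if n=='sensor':
        p=modpts(n); v,r=fit('wrist',p,clicks(c,2,off),st,z0=z,guess=(.5,.4,.2)); rep('front low',v,r)
E
```

```text
sensor [0.4928 0.4071] 19.56 [[-0.1, 0.6], [0.1, 1.1], [0.3, -0.8], [-0.3, -1.3]]
front low [0.491  0.4065] 19.52 [[1.2, -1.4], [-1.2, -1.0], [0.4, 1.6], [-0.4, 1.1]]
relay [0.4978 0.4071] 17.6 [[0.3, 0.0], [-0.3, -0.0]]
filter [0.5    0.4099] 12.99 [[0.6, 0.0], [-0.6, -0.1]]
power [0.5056 0.4097] 13.07 [[0.8, 0.1], [-0.8, -0.1]]
```

>>> play_rows(plan=[{"slide":[0,-0.02,-0.9],"roll":0,"fingers":1},{"slide":[0,0,-0.9],"roll":0,"fingers":0.2},{"slide":[0,0,-0.5],"roll":0,"fingers":0.2},{"slide":[0,0,-0.4],"roll":0,"fingers":0.2},{"slide":[0,0,0],"roll":0,"fingers":-1},{"slide":[0,0,0],"roll":0,"fingers":-1},{"slide":[0,0,0],"roll":0,"fingers":-1},{"slide":[0,0,0],"roll":0,"fingers":-1},{"slide":[0,0,0],"roll":0,"fingers":-1},{"slide":[0,0,0],"roll":0,"fingers":-1}], squeeze=15)

```text
t: 8.28
tool_pos: [0.4919, 0.4077, 0.0726]
orientation: [2.038, 0.351, -2.035]
force: [-1.0, -0.4, 4.9]
opening: 0.034
```

Run:
```python
from h import *
s,im=snap('w5')
```

```text
w5 t 8.28 pos [0.4919 0.4077 0.0726] yaw(-z) 19.54 F [-1.  -0.4  4.9] op 0.034
```

View pics/w5.png

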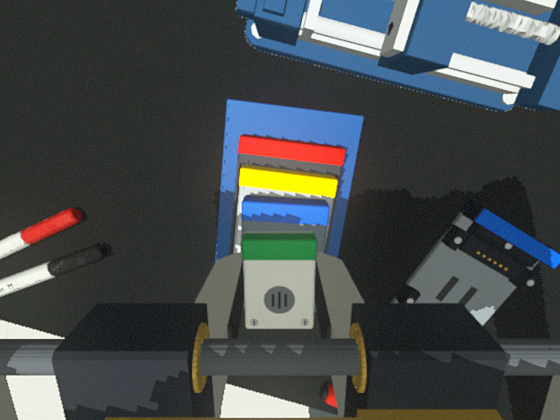

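>>> play_rows(plan=[{"slide":[0,0,0.2],"roll":0,"fingers":-1},{"slide":[0,0,0.5],"roll":0,"fingers":-1},{"slide":[0,0,1],"roll":0,"fingers":-1},{"slide":[0,0,1],"roll":0,"fingers":-1},{"slide":[0,0,0],"roll":0,"fingers":-1},{"slide":[0,0,0],"roll":0,"fingers":-1}])

```text
t: 9.07
tool_pos: [0.491, 0.4072, 0.1521]
orientation: [2.036, 0.35, -2.037]
force: [-0.4, -0.1, -1.6]
opening: 0.0336
```

Run:
```python
from h import *
s,im=snap('w6')
cv2.imwrite('pics/w6z.png',cv2.resize(im[80:380,180:380,::-1],None,fx=2,fy=2,interpolation=cv2.INTER_CUBIC))
im0,_=ld('w5')
cv2.imwrite('pics/w5z.png',cv2.resize(im0[180:380,180:380,::-1],None,fx=3,fy=3,interpolation=cv2.INTER_CUBIC))
```

```text
w6 t 9.07 pos [0.491  0.4072 0.1521] yaw(-z) 19.54 F [-0.4 -0.1 -1.6] op 0.0336
```

View pics/w6z.png

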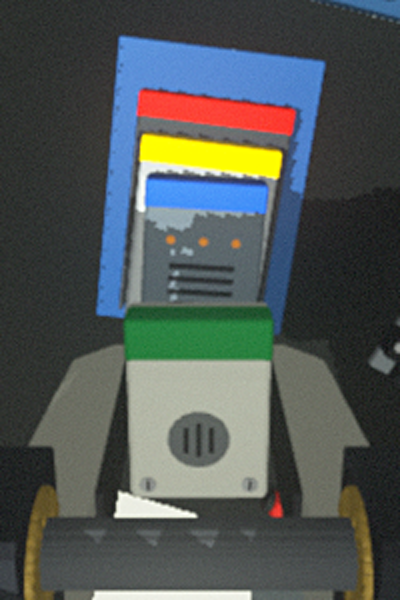

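View pics/w5z.png

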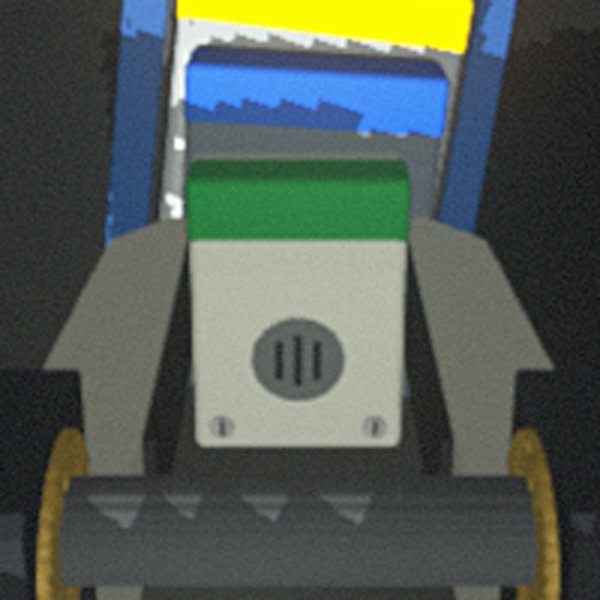

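```bash
cat >> h.py <<'E'
def held(n,px,st,pts=None):
    """fit dx,dy,dyaw,z (module bottom rel. TCP) in the levelled tool frame"""
    P=np.array(pts if pts is not None else toppts(n)); px=np.array(px,float)
    R=Ro.from_rotvec(st['orientation']).as_matrix(); z=-R[:,2]; y0=np.arctan2(z[1],z[0])
    def W(v):
        a=y0+v[2]; c,s=np.cos(a),np.sin(a); c0,s0=np.cos(y0),np.sin(y0)
        o=st['tool_pos']+[c0*v[0]-s0*v[1],s0*v[0]+c0*v[1],v[3]]
        return np.c_[o[0]+c*P[:,0]-s*P[:,1],o[1]+s*P[:,0]+c*P[:,1],o[2]+P[:,2]]
    f=lambda v:(proj('wrist',W(v),st)-px).ravel()
    r=least_squares(f,(0,0,0,0)); v=r.x
    print(n,'held: fwd,left mm',(v[:2]*1e3).round(1),'dyaw',np.degrees(v[2]).round(1),'bottom-TCP mm',round(v[3]*1e3,1),'res',f(v).round(1).tolist())
    return v
E
python3 - <<'E'
from h import *
im,st=ld('w5'); held('sensor',clicks([(186,182),(410,182),(195,446),(402,446)],3,(180,180)),st)
im,st=ld('w6'); held('sensor',clicks([(125,321),(273,321),(132,497),(268,497)],2,(180,80)),st)
E
```

```text
sensor held: fwd,left mm [-0.2 -0.1] dyaw 0.1 bottom-TCP mm -3.9 res [0.5, -0.4, -0.4, -0.4, 0.6, 0.5, -0.6, 0.4]
sensor held: fwd,left mm [-0.4 -0.3] dyaw 0.2 bottom-TCP mm -4.5 res [0.3, -0.1, -0.2, -0.3, 0.2, 0.3, -0.3, 0.1]
```

>>> play_rows(plan=[{"slide":[-0.12,-0.5,0],"roll":-0.176,"fingers":-1},{"slide":[-0.12,-0.97,0],"roll":-0.176,"fingers":-1},{"slide":[-0.12,-0.97,0],"roll":-0.176,"fingers":-1},{"slide":[-0.12,-0.97,0],"roll":-0.176,"fingers":-1},{"slide":[-0.12,-0.97,0],"roll":-0.176,"fingers":-1},{"slide":[-0.12,-0.97,0],"roll":-0.176,"fingers":-1},{"slide":[-0.12,-0.97,0],"roll":-0.176,"fingers":-1},{"slide":[-0.12,-0.97,0],"roll":-0.176,"fingers":-1},{"slide":[-0.12,-0.97,0],"roll":-0.176,"fingers":-1},{"slide":[-0.12,-0.97,0],"roll":-0.176,"fingers":-1},{"slide":[-0.12,-0.97,0],"roll":-0.176,"fingers":-1},{"slide":[-0.12,-0.97,0],"roll":-0.176,"fingers":-1},{"slide":[-0.12,-0.97,0],"roll":-0.176,"fingers":-1},{"slide":[-0.12,-0.97,0],"roll":-0.176,"fingers":-1},{"slide":[-0.12,-0.97,0],"roll":-0.176,"fingers":-1},{"slide":[-0.12,-0.97,0],"roll":-0.176,"fingers":-1},{"slide":[-0.12,-0.97,0],"roll":-0.176,"fingers":-1},{"slide":[-0.12,-0.97,0],"roll":-0.176,"fingers":-1},{"slide":[-0.12,-0.97,0],"roll":-0.176,"fingers":-1},{"slide":[-0.12,-0.97,0],"roll":-0.176,"fingers":-1}])

```text
t: 11.62
tool_pos: [0.4182, -0.161, 0.1511]
orientation: [-2.14, 0.161, 2.145]
force: [1.0, -0.3, -0.3]
opening: 0.0338
```

>>> play_rows(plan=[{"slide":[0,-0.5,0],"roll":0,"fingers":-1},{"slide":[0,0,0],"roll":0,"fingers":-1},{"slide":[0,0,0],"roll":0,"fingers":-1}])

```text
t: 12.0
tool_pos: [0.4193, -0.1747, 0.1522]
orientation: [-2.142, 0.16, 2.144]
force: [-0.2, -0.6, -0.1]
opening: 0.0341
```

Run:
```python
from h import *
s,im=snap('w7')
```

```text
w7 t 12.0 pos [ 0.4193 -0.1747  0.1522] yaw(-z) -8.59 F [-0.2 -0.6 -0.1] op 0.0341
```

View pics/w7.png

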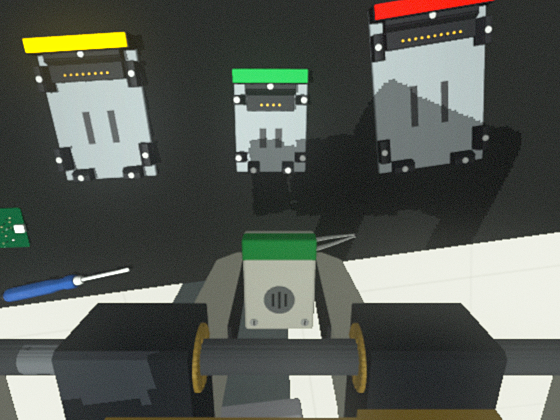

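Run:
```python
from h import *
im,_=ld('w7')
cv2.imwrite('pics/w7a.png',cv2.resize(im[55:185,210:330,::-1],None,fx=4.5,fy=4.5,interpolation=cv2.INTER_CUBIC))
cv2.imwrite('pics/w7b.png',cv2.resize(im[25:190,15:165,::-1],None,fx=3.6,fy=3.6,interpolation=cv2.INTER_CUBIC))
```

```text
(no output)
```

View pics/w7a.png

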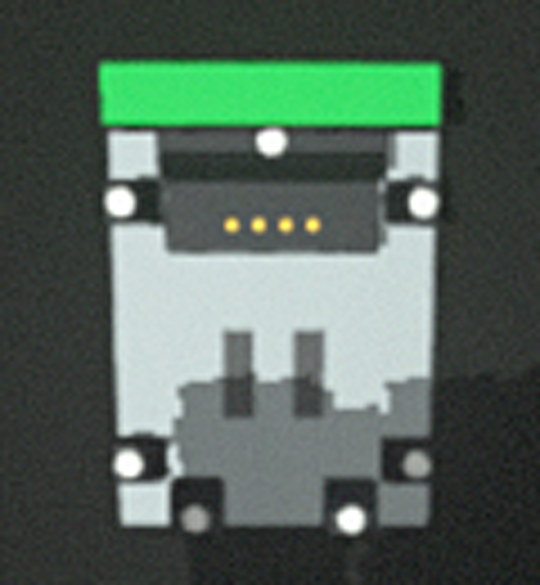

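View pics/w7b.png

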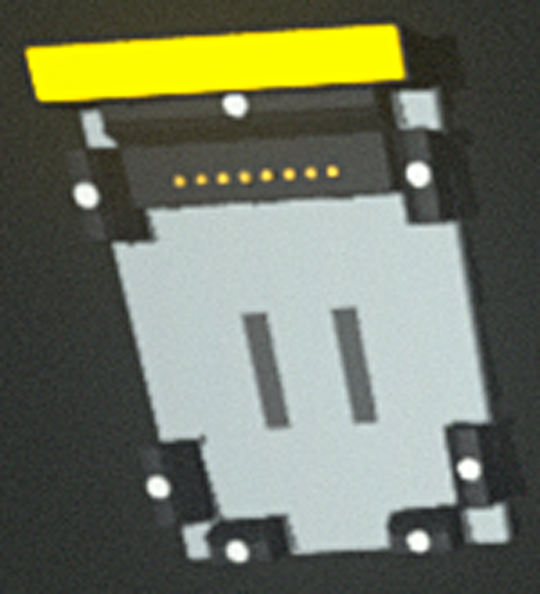

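Run:
```python
from h import *
im,st=ld('w7')
v,r=fit('wrist',nestpts('sensor'),clicks([(99,62),(442,61),(120,526),(430,526)],4.5,(210,55)),st,guess=(.5,-.17,-.1)); rep('sensor',v,r)
v,r=fit('wrist',nestpts('filter'),clicks([(25,47),(400,25),(190,558),(511,541)],3.6,(15,25)),st,guess=(.5,-.03,-.1)); rep('filter',v,r)
```

```text
sensor [ 0.4808 -0.1758] -8.58 [[-1.3, -0.4], [1.0, -0.2], [0.1, 0.4], [-0.1, 0.4]]
filter [ 0.5119 -0.0317] -5.46 [[-0.7, -0.3], [0.6, -0.6], [-0.1, 0.7], [0.2, 0.6]]
```

>>> play_rows(plan=[{"slide":[0.515,-0.01,0],"roll":0,"fingers":-1},{"slide":[0.515,-0.01,0],"roll":0,"fingers":-1},{"slide":[0.515,-0.01,-0.5],"roll":0,"fingers":-1},{"slide":[0.515,0,-0.5],"roll":0,"fingers":-1},{"slide":[0,0,-0.8],"roll":0,"fingers":-1},{"slide":[0,0,-0.8],"roll":0,"fingers":-1},{"slide":[0,0,-0.8],"roll":0,"fingers":-1},{"slide":[0,0,-0.5],"roll":0,"fingers":-1},{"slide":[0,0,0],"roll":0,"fingers":-1},{"slide":[0,0,0],"roll":0,"fingers":-1}])

```text
t: 13.3
tool_pos: [0.4819, -0.1766, 0.0366]
orientation: [-2.145, 0.162, 2.142]
force: [-1.2, -1.2, -0.9]
opening: 0.0339
```

Run:
```python
from h import *
s,im=snap('w8')
```

```text
w8 t 13.3 pos [ 0.4819 -0.1766  0.0366] yaw(-z) -8.6 F [-1.2 -1.2 -0.9] op 0.0339
```

View pics/w8.png

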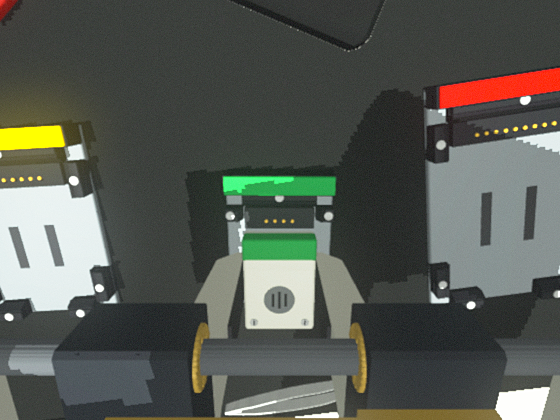

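>>> play_rows(plan=[{"slide":[0,0,-0.2],"roll":0,"fingers":-1},{"slide":[0,0,-0.2],"roll":0,"fingers":-1},{"slide":[0,0,-0.15],"roll":0,"fingers":-1},{"slide":[0,0,-0.15],"roll":0,"fingers":-1},{"slide":[0,0,-0.1],"roll":0,"fingers":-1},{"slide":[0,0,0],"roll":0,"fingers":-1},{"slide":[0,0,0],"roll":0,"fingers":-1}])

```text
t: 14.22
tool_pos: [0.4813, -0.1765, 0.0118]
orientation: [-2.143, 0.162, 2.143]
force: [0.0, 0.3, -0.5]
opening: 0.034
```

Run:
```python
from h import *
s,im=snap('w9')
cv2.imwrite('pics/w9z.png',cv2.resize(im[160:360,170:390,::-1],None,fx=3,fy=3,interpolation=cv2.INTER_CUBIC))
```

```text
w9 t 14.22 pos [ 0.4813 -0.1765  0.0118] yaw(-z) -8.62 F [ 0.   0.3 -0.5] op 0.034
```

View pics/w9z.png

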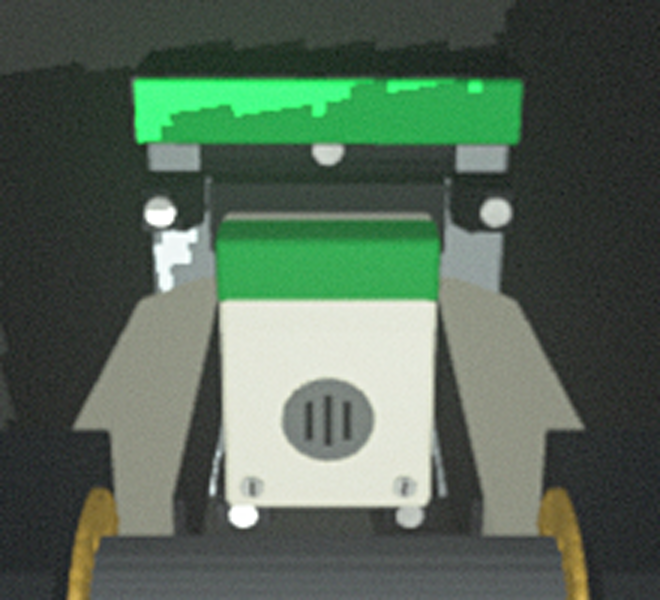

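>>> play_rows(plan=[{"slide":[0,0,-0.03],"roll":0,"fingers":-1},{"slide":[0,0,-0.02],"roll":0,"fingers":-1},{"slide":[0,0,0],"roll":0,"fingers":-1},{"slide":[0,0,0],"roll":0,"fingers":-1}])

```text
t: 14.78
tool_pos: [0.4812, -0.1765, 0.0102]
orientation: [-2.143, 0.162, 2.143]
force: [-0.1, 0.7, -1.8]
opening: 0.034
```

>>> play_rows(plan=[{"slide":[0,0,-0.03],"roll":0,"fingers":-1},{"slide":[0,0,0],"roll":0,"fingers":-1},{"slide":[0,0,0],"roll":0,"fingers":-1}])

```text
t: 15.15
tool_pos: [0.4811, -0.1765, 0.0092]
orientation: [-2.143, 0.162, 2.143]
force: [0.7, -0.3, -1.3]
opening: 0.0338
```

>>> play_rows(plan=[{"slide":[0,0,-0.03],"roll":0,"fingers":-1},{"slide":[0,0,0],"roll":0,"fingers":-1},{"slide":[0,0,0],"roll":0,"fingers":-1}])

```text
t: 15.52
tool_pos: [0.4811, -0.1764, 0.0083]
orientation: [-2.143, 0.162, 2.143]
force: [-0.7, -0.0, -0.2]
opening: 0.0337
```

Run:
```python
from h import *
s,im=snap('w10')
cv2.imwrite('pics/w10z.png',cv2.resize(im[160:360,170:390,::-1],None,fx=3,fy=3,interpolation=cv2.INTER_CUBIC))
```

```text
w10 t 15.53 pos [ 0.4811 -0.1764  0.0083] yaw(-z) -8.62 F [-0.7 -0.  -0.2] op 0.0337
```

View pics/w10z.png

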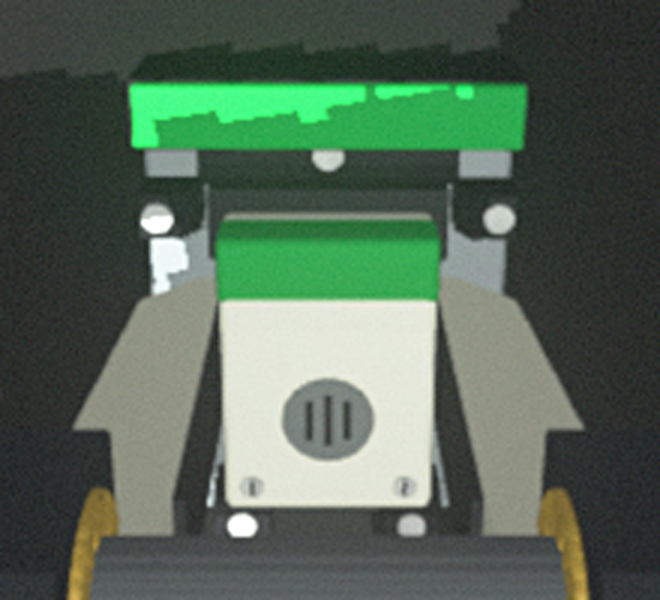

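>>> play_rows(plan=[{"slide":[0,0,-0.03],"roll":0,"fingers":-1},{"slide":[0,0,0],"roll":0,"fingers":-1},{"slide":[0,0,0],"roll":0,"fingers":-1}])

```text
t: 15.95
tool_pos: [0.4812, -0.1765, 0.0081]
orientation: [-2.143, 0.162, 2.143]
force: [-2.9, 1.3, 5.5]
opening: 0.0337
```

>>> play_rows(plan=[{"slide":[0,0,0],"roll":0,"fingers":-0.1},{"slide":[0,0,0],"roll":0,"fingers":0.3},{"slide":[0,0,0],"roll":0,"fingers":0.3},{"slide":[0,0,0.1],"roll":0,"fingers":0.3},{"slide":[0,0,0.4],"roll":0,"fingers":0.3},{"slide":[0,0,0.8],"roll":0,"fingers":0.3},{"slide":[-0.5,0,1],"roll":0,"fingers":1},{"slide":[-0.5,0,1],"roll":0,"fingers":1},{"slide":[-0.5,0,1],"roll":0,"fingers":1},{"slide":[0,0,0],"roll":0,"fingers":1},{"slide":[0,0,0],"roll":0,"fingers":1}])

```text
t: 17.32
tool_pos: [0.4363, -0.1765, 0.1365]
orientation: [-2.144, 0.162, 2.142]
force: [-0.9, -0.2, 0.2]
opening: 0.0928
```

Run:
```python
from h import *
s,im=snap('w11')
cv2.imwrite('pics/w11z.png',cv2.resize(im[60:260,190:370,::-1],None,fx=3,fy=3,interpolation=cv2.INTER_CUBIC))
```

```text
w11 t 17.32 pos [ 0.4363 -0.1765  0.1365] yaw(-z) -8.63 F [-0.9 -0.2  0.2] op 0.0928
```

View pics/w11z.png

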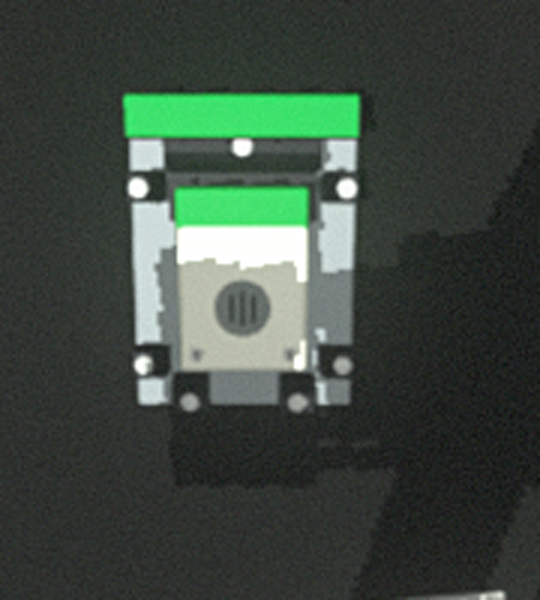

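Run:
```python
from h import *
im,st=ld('w11')
c=clicks([(175,187),(310,187),(181,371),(307,371)],3,(190,60))
for z in (.006,):
    v,r=fit('wrist',toppts('sensor'),c,st,z0=z,guess=(.48,-.17,-.1)); rep('sensor mod',v,r)
v=held('sensor',c,st); print(st['tool_pos'][2]+v[3])
v,r=fit('wrist',nestpts('sensor'),clicks([(123,95),(361,94),(138,404),(351,403)],3,(190,60)),st,guess=(.5,-.17,-.1)); rep('nest',v,r)
```

```text
sensor mod [ 0.4818 -0.1763] -8.59 [[0.3, 0.1], [-0.3, 0.0], [-0.1, -0.1], [0.0, -0.1]]
sensor held: fwd,left mm [45.1  7. ] dyaw 0.0 bottom-TCP mm -129.5 res [0.2, -0.0, -0.2, -0.1, -0.1, 0.1, 0.1, 0.0]
0.006997615068217722
nest [ 0.4808 -0.1758] -8.64 [[-1.3, -0.7], [0.8, -0.3], [0.1, 0.6], [0.0, 0.9]]
```

>>> play_rows(plan=[{"slide":[0.05,0.97,0.05],"roll":0.15,"fingers":1},{"slide":[0.05,0.97,0.05],"roll":0.15,"fingers":1},{"slide":[0.05,0.97,0.05],"roll":0.15,"fingers":1},{"slide":[0.05,0.97,0.05],"roll":0.15,"fingers":1},{"slide":[0.05,0.97,0.05],"roll":0.15,"fingers":1},{"slide":[0.05,0.97,0.05],"roll":0.15,"fingers":1},{"slide":[0.05,0.97,0.05],"roll":0.15,"fingers":1},{"slide":[0.05,0.97,0.05],"roll":0.15,"fingers":1},{"slide":[0.05,0.97,0.05],"roll":0.15,"fingers":1},{"slide":[0.05,0.97,0.05],"roll":0.15,"fingers":1},{"slide":[0.05,0.97,0.05],"roll":0.15,"fingers":1},{"slide":[0.05,0.97,0.05],"roll":0.15,"fingers":1},{"slide":[0.05,0.97,0.05],"roll":0.15,"fingers":1},{"slide":[0.05,0.97,0.05],"roll":0.15,"fingers":1},{"slide":[0.05,0.97,0.05],"roll":0.15,"fingers":1},{"slide":[0.05,0.97,0.05],"roll":0.15,"fingers":1},{"slide":[0.05,0.97,0.05],"roll":0.15,"fingers":1},{"slide":[0.05,0.97,0.05],"roll":0.15,"fingers":1},{"slide":[0.05,0.97,0.05],"roll":0.15,"fingers":1},{"slide":[0.05,0.97,0.05],"roll":0.15,"fingers":1}])

```text
t: 19.88
tool_pos: [0.4654, 0.4064, 0.1644]
orientation: [2.074, 0.28, -2.08]
force: [0.3, 0.2, 0.4]
opening: 0.093
```

>>> play_rows(plan=[{"slide":[0,0,0],"roll":0,"fingers":1},{"slide":[0,0,0],"roll":0,"fingers":1},{"slide":[0,0,0],"roll":0,"fingers":1}])

```text
t: 20.25
tool_pos: [0.466, 0.4046, 0.1658]
orientation: [2.077, 0.279, -2.079]
force: [-0.0, -0.3, 0.6]
opening: 0.093
```

Run:
```python
from h import *
s,im=snap('w12')
cv2.imwrite('pics/w12z.png',cv2.resize(im[60:240,190:370,::-1],None,fx=3.3,fy=3.3,interpolation=cv2.INTER_CUBIC))
```

```text
w12 t 20.25 pos [0.466  0.4046 0.1658] yaw(-z) 15.32 F [-0.  -0.3  0.6] op 0.093
```

View pics/w12z.png

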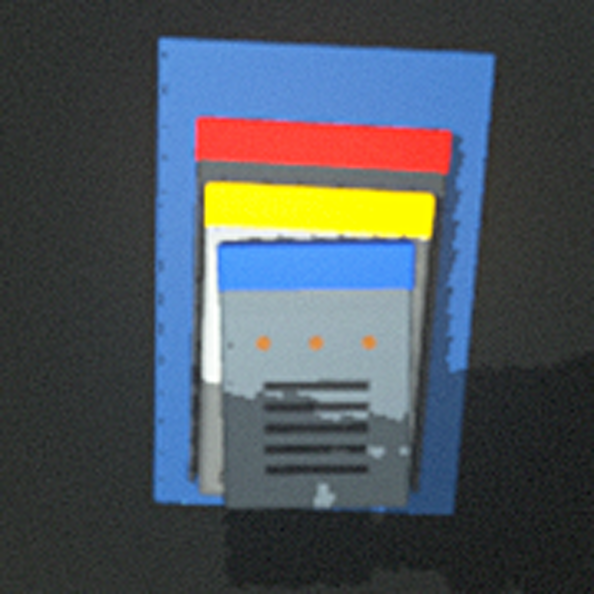

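Run:
```python
from h import *
im,st=ld('w12')
off=(190,60)
for n,z,c,k in [('relay',.048,[(218,244),(415,241),(226,508),(407,508)],4),('filter',.025,[(204,182),(436,194),(200,494)],3),('power',.001,[(196,117),(453,130)],2)]:
    c=clicks(c,3.3,off)
    v,r=fit('wrist',toppts(n)[:k],c,st,z0=z,guess=(.5,.4,.2)); rep(n,v,r)
    if k==4: v=held(n,c,st); print(st['tool_pos'][2]+v[3])
m=clicks([(160,37),(494,54),(152,501),(455,515)],3.3,off)
M=np.array([at_z('wrist',p,.001,st) for p in m]); print(M.round(4).tolist())
```

```text
relay [0.4973 0.408 ] 15.71 [[-0.2, -0.3], [0.2, 0.2], [-0.5, 0.2], [0.6, -0.2]]
relay held: fwd,left mm [30.7 -5. ] dyaw 0.4 bottom-TCP mm -119.1 res [-0.1, -0.1, 0.0, 0.4, -0.4, -0.0, 0.5, -0.4]
0.04674950331886142
filter [0.4997 0.4094] 12.57 [[1.0, 0.0], [-0.7, -0.2], [-0.1, 0.2]]
power [0.5055 0.41  ] 12.57 [[0.6, 0.0], [-0.6, -0.0]]
[[0.5621, 0.4681, 0.001], [0.5816, 0.381, 0.001], [0.4351, 0.4405, 0.001], [0.4549, 0.3515, 0.001]]
```

>>> play_rows(plan=[{"slide":[0.52,0.055,-0.5],"roll":0.05,"fingers":1},{"slide":[0.52,0.055,-0.8],"roll":0,"fingers":0.6},{"slide":[0,0,-0.8],"roll":0,"fingers":0.6},{"slide":[0,0,-0.8],"roll":0,"fingers":0.6},{"slide":[0,0,-0.6],"roll":0,"fingers":0.6},{"slide":[0,0,-0.3],"roll":0,"fingers":0.6},{"slide":[0,0,0],"roll":0,"fingers":0.6},{"slide":[0,0,0],"roll":0,"fingers":0.2},{"slide":[0,0,0],"roll":0,"fingers":-1},{"slide":[0,0,0],"roll":0,"fingers":-1},{"slide":[0,0,0],"roll":0,"fingers":-1},{"slide":[0,0,0],"roll":0,"fingers":-1},{"slide":[0,0,0],"roll":0,"fingers":-1}], squeeze=18)

```text
t: 21.92
tool_pos: [0.4976, 0.409, 0.0529]
orientation: [2.075, 0.288, -2.074]
force: [-1.6, -0.9, 4.4]
opening: 0.0439
```

Run:
```python
from h import *
s,im=snap('w13')
```

```text
w13 t 21.93 pos [0.4976 0.409  0.0529] yaw(-z) 15.78 F [-1.6 -0.9  4.4] op 0.0439
```

View pics/w13.png

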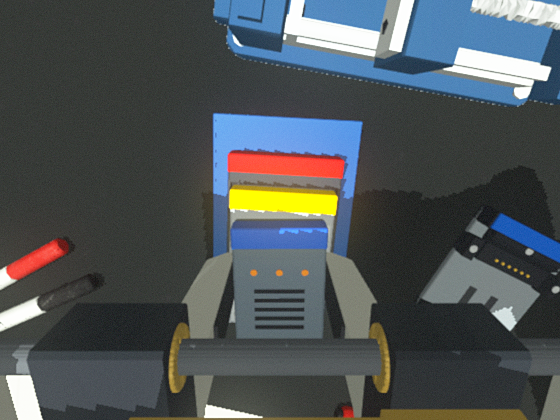

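>>> play_rows(plan=[{"slide":[0,0,0.1],"roll":0,"fingers":-1},{"slide":[0,0,0.4],"roll":0,"fingers":-1},{"slide":[0,0,1],"roll":0,"fingers":-1},{"slide":[0,0,1],"roll":0,"fingers":-1},{"slide":[0,0,0.8],"roll":0,"fingers":-1},{"slide":[0,0,0],"roll":0,"fingers":-1},{"slide":[0,0,0],"roll":0,"fingers":-1}])

```text
t: 22.85
tool_pos: [0.4969, 0.4085, 0.1505]
orientation: [2.073, 0.287, -2.075]
force: [0.2, -0.4, -0.8]
opening: 0.044
```

Run:
```python
from h import *
s,im=snap('w14')
cv2.imwrite('pics/w14z.png',cv2.resize(im[80:380,170:390,::-1],None,fx=2,fy=2,interpolation=cv2.INTER_CUBIC))
```

```text
w14 t 22.85 pos [0.4969 0.4085 0.1505] yaw(-z) 15.78 F [ 0.2 -0.4 -0.8] op 0.044
```

View pics/w14z.png

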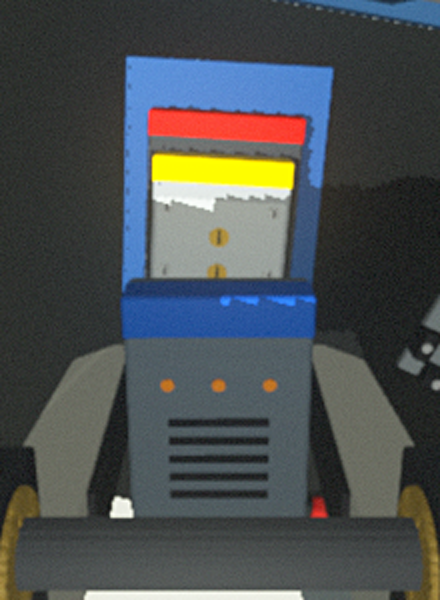

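>>> play_rows(plan=[{"slide":[-0.3,-0.6,0],"roll":-0.4,"fingers":-1},{"slide":[-0.3,-0.6,0],"roll":-0.4,"fingers":-1},{"slide":[-0.3,-0.6,0],"roll":-0.4,"fingers":-1},{"slide":[-0.3,-0.6,0],"roll":-0.4,"fingers":-1},{"slide":[-0.3,-0.6,0],"roll":-0.4,"fingers":-1},{"slide":[-0.3,-0.6,0],"roll":-0.4,"fingers":-1},{"slide":[-0.3,-0.6,0],"roll":-0.4,"fingers":-1},{"slide":[-0.3,-0.68,0],"roll":-0.42,"fingers":-1},{"slide":[0,0,0],"roll":0,"fingers":-1},{"slide":[0,0,0],"roll":0,"fingers":-1}])

```text
t: 24.15
tool_pos: [0.4252, 0.2627, 0.1508]
orientation: [-2.13, 0.185, 2.132]
force: [-0.4, -0.5, 0.1]
opening: 0.0439
```

Run:
```python
from h import *
im,st=ld('w14')
held('relay',clicks([(121,296),(316,296)],2,(170,80)),st,toppts('relay')[:2])
s,im=snap('w15')
cv2.imwrite('pics/w15z.png',cv2.resize(im[20:340,160:400,::-1],None,fx=2.5,fy=2.5,interpolation=cv2.INTER_CUBIC)[:600])
```

```text
relay held: fwd,left mm [-0.8  0.6] dyaw -0.0 bottom-TCP mm -4.5 res [0.0, -0.0, 0.0, -0.0]
w15 t 24.15 pos [0.4252 0.2627 0.1508] yaw(-z) -9.93 F [-0.4 -0.5  0.1] op 0.0439
```

View pics/w15z.png

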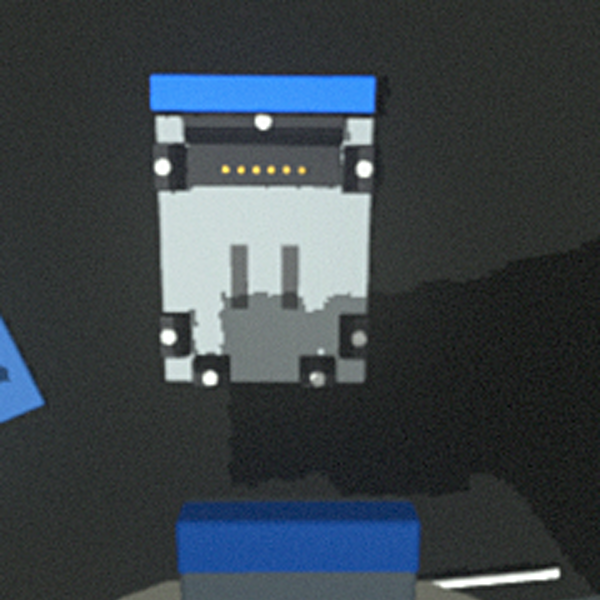

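Run:
```python
from h import *
im,st=ld('w15')
v,r=fit('wrist',nestpts('relay'),clicks([(149,75),(377,76),(166,383),(367,382)],2.5,(160,20)),st,guess=(.5,.26,-.1)); rep('relay nest',v,r)
held('relay',clicks([(177,520),(418,519)],2.5,(160,20)),st,toppts('relay')[:2])
```

```text
relay nest [0.4934 0.2627] -10.11 [[-1.0, -0.2], [0.8, -0.3], [0.3, 0.1], [-0.1, 0.8]]
relay held: fwd,left mm [-1.3  0.6] dyaw 0.3 bottom-TCP mm -6.2 res [-0.0, 0.0, -0.0, -0.0]
```

>>> play_rows(plan=[{"slide":[0.57,0,0],"roll":0,"fingers":-1},{"slide":[0.57,0,0],"roll":0,"fingers":-1},{"slide":[0.57,0,-0.5],"roll":0,"fingers":-1},{"slide":[0.58,0,-0.5],"roll":-0.02,"fingers":-1},{"slide":[0,0,-0.8],"roll":0,"fingers":-1},{"slide":[0,0,-0.8],"roll":0,"fingers":-1},{"slide":[0,0,-0.8],"roll":0,"fingers":-1},{"slide":[0,0,-0.6],"roll":0,"fingers":-1},{"slide":[0,0,-0.2],"roll":0,"fingers":-1},{"slide":[0,0,-0.2],"roll":0,"fingers":-1},{"slide":[0,0,0],"roll":0,"fingers":-1},{"slide":[0,0,0],"roll":0,"fingers":-1}])

```text
t: 25.7
tool_pos: [0.4946, 0.2627, 0.0203]
orientation: [-2.13, 0.188, 2.127]
force: [0.2, 0.9, -1.3]
opening: 0.0437
```

Run:
```python
from h import *
s,im=snap('w16')
cv2.imwrite('pics/w16z.png',cv2.resize(im[150:350,170:390,::-1],None,fx=3,fy=3,interpolation=cv2.INTER_CUBIC))
```

```text
w16 t 25.7 pos [0.4946 0.2627 0.0203] yaw(-z) -10.14 F [ 0.2  0.9 -1.3] op 0.0437
```

View pics/w16z.png

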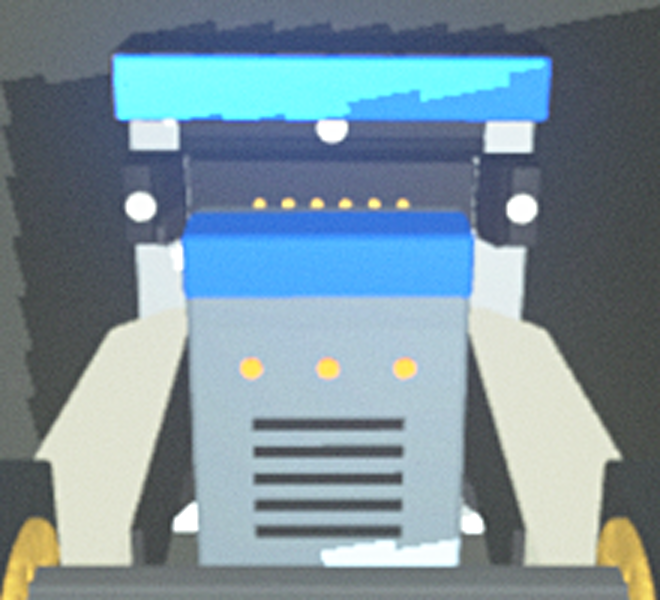

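>>> play_rows(plan=[{"slide":[0,0,-0.12],"roll":0,"fingers":-1},{"slide":[0,0,-0.1],"roll":0,"fingers":-1},{"slide":[0,0,-0.08],"roll":0,"fingers":-1},{"slide":[0,0,0],"roll":0,"fingers":-1},{"slide":[0,0,0],"roll":0,"fingers":-1}])

```text
t: 26.38
tool_pos: [0.494, 0.2624, 0.0104]
orientation: [-2.129, 0.189, 2.129]
force: [-1.0, -0.4, 0.2]
opening: 0.044
```

>>> play_rows(plan=[{"slide":[0,0,-0.04],"roll":0,"fingers":-1},{"slide":[0,0,0],"roll":0,"fingers":-1},{"slide":[0,0,0],"roll":0,"fingers":-1}])

```text
t: 26.75
tool_pos: [0.4941, 0.2624, 0.0103]
orientation: [-2.129, 0.189, 2.129]
force: [-6.1, -3.2, 9.9]
opening: 0.0439
```

Run:
```python
from h import *
s,im=snap('w17')
cv2.imwrite('pics/w17z.png',cv2.resize(im[150:350,170:390,::-1],None,fx=3,fy=3,interpolation=cv2.INTER_CUBIC))
```

```text
w17 t 26.75 pos [0.4941 0.2624 0.0103] yaw(-z) -10.14 F [-6.1 -3.2  9.9] op 0.0439
```

View pics/w17z.png

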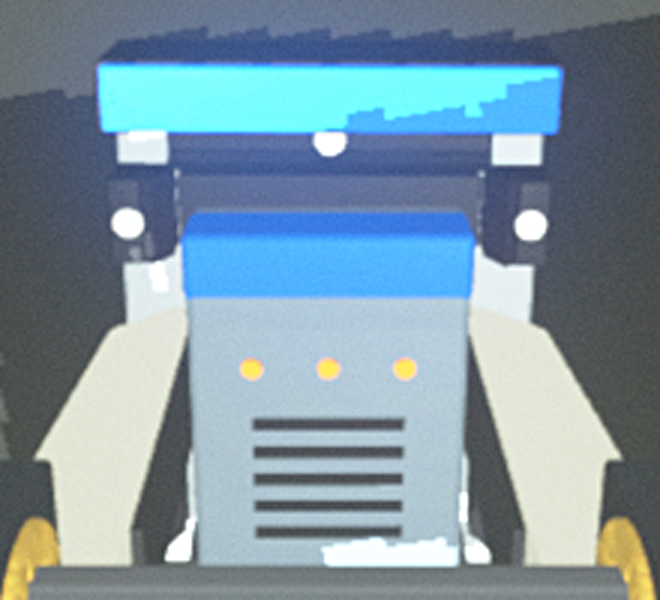

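>>> play_rows(plan=[{"slide":[0,0,0.02],"roll":0,"fingers":-1},{"slide":[0,0,0],"roll":0,"fingers":0.05},{"slide":[0,0,0],"roll":0,"fingers":0.4},{"slide":[0,0,0],"roll":0,"fingers":0.4},{"slide":[0,0,0.1],"roll":0,"fingers":0.4},{"slide":[0,0,0.4],"roll":0,"fingers":0.4},{"slide":[0,0,0.8],"roll":0,"fingers":0.4},{"slide":[-0.5,0,1],"roll":0,"fingers":1},{"slide":[-0.5,0,1],"roll":0,"fingers":1},{"slide":[-0.5,0,1],"roll":0,"fingers":1},{"slide":[0,0,0],"roll":0,"fingers":1},{"slide":[0,0,0],"roll":0,"fingers":1}])

```text
t: 28.3
tool_pos: [0.4492, 0.2624, 0.1389]
orientation: [-2.129, 0.189, 2.128]
force: [0.6, 0.6, -0.4]
opening: 0.093
```

Run:
```python
from h import *
s,im=snap('w18')
cv2.imwrite('pics/w18z.png',cv2.resize(im[60:260,190:370,::-1],None,fx=3,fy=3,interpolation=cv2.INTER_CUBIC))
```

```text
w18 t 28.3 pos [0.4492 0.2624 0.1389] yaw(-z) -10.14 F [ 0.6  0.6 -0.4] op 0.093
```

View pics/w18z.png

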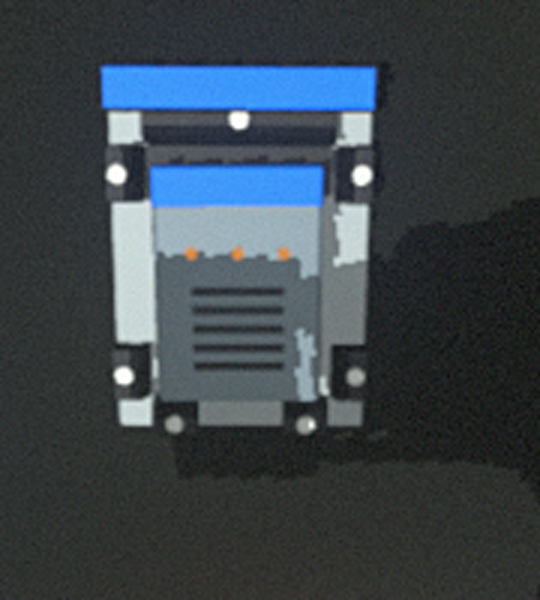

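Run:
```python
from h import *
im,st=ld('w18')
c=clicks([(150,168),(325,168),(158,401),(321,401)],3,(190,60))
v,r=fit('wrist',toppts('relay'),c,st,z0=.006,guess=(.48,.26,-.1)); rep('relay mod',v,r)
v=held('relay',c,st); print(st['tool_pos'][2]+v[3])
v,r=fit('wrist',nestpts('relay'),clicks([(101,66),(377,66),(121,427),(363,426)],3,(190,60)),st,guess=(.5,.26,-.1)); rep('nest',v,r)
```

```text
relay mod [0.493  0.2631] -10.13 [[0.3, -0.5], [-0.3, -0.5], [0.2, 0.5], [-0.2, 0.5]]
relay held: fwd,left mm [42.8  8.4] dyaw 0.0 bottom-TCP mm -134.3 res [0.5, -0.3, -0.5, -0.3, 0.3, 0.3, -0.3, 0.3]
0.004633858105033445
nest [0.4935 0.2628] -10.18 [[-1.5, -0.2], [1.0, -0.2], [-0.2, 0.1], [0.3, 0.5]]
```

>>> play_rows(plan=[{"slide":[0.08,0.7,0.1],"roll":0.41,"fingers":1},{"slide":[0.08,0.7,0.1],"roll":0.41,"fingers":1},{"slide":[0.08,0.7,0.1],"roll":0.41,"fingers":1},{"slide":[0.08,0.7,0.1],"roll":0.41,"fingers":1},{"slide":[0.08,0.7,0.1],"roll":0.41,"fingers":1},{"slide":[0.08,0.7,0.1],"roll":0.41,"fingers":1},{"slide":[0.08,0.7,0.1],"roll":0.41,"fingers":1},{"slide":[0,0,0],"roll":0,"fingers":1},{"slide":[0,0,0],"roll":0,"fingers":1}])

```text
t: 29.48
tool_pos: [0.4655, 0.4085, 0.1585]
orientation: [2.101, 0.233, -2.105]
force: [1.0, 0.4, 0.9]
opening: 0.0933
```

Run:
```python
from h import *
s,im=snap('w19')
cv2.imwrite('pics/w19z.png',cv2.resize(im[60:240,190:370,::-1],None,fx=3.3,fy=3.3,interpolation=cv2.INTER_CUBIC))
```

```text
w19 t 29.48 pos [0.4655 0.4085 0.1585] yaw(-z) 12.75 F [1.  0.4 0.9] op 0.0933
```

View pics/w19z.png

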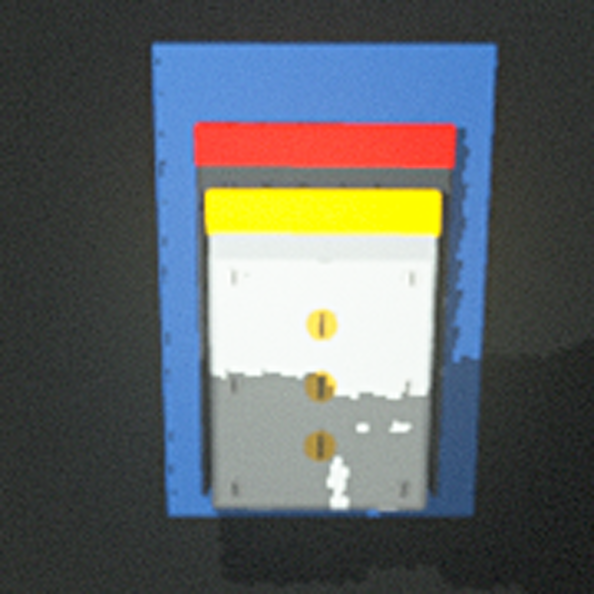

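Run:
```python
from h import *
im,st=ld('w19')
off=(190,60)
c=clicks([(204,189),(442,189),(211,509),(427,508)],3.3,off)
v,r=fit('wrist',toppts('filter'),c,st,z0=.025,guess=(.5,.4,.2)); rep('filter',v,r)
v=held('filter',c,st); print(st['tool_pos'][2]+v[3])
v,r=fit('wrist',toppts('power')[:2],clicks([(194,123),(455,124)],3.3,off),st,z0=.001,guess=(.5,.4,.2)); rep('power',v,r)
```

```text
filter [0.4997 0.4098] 12.61 [[0.6, -0.1], [-1.0, 0.1], [0.4, -0.2], [-0.2, 0.2]]
filter held: fwd,left mm [33.9 -6.3] dyaw -0.2 bottom-TCP mm -132.0 res [0.5, -0.4, -0.7, -0.1, 0.3, 0.0, -0.0, 0.5]
0.02646585850060812
power [0.5053 0.4101] 12.54 [[0.2, -0.0], [-0.2, -0.0]]
```

>>> play_rows(plan=[{"slide":[0.57,0.02,-0.5],"roll":0,"fingers":1},{"slide":[0.57,0.02,-0.8],"roll":0,"fingers":0.8},{"slide":[0,0,-0.9],"roll":0,"fingers":0.8},{"slide":[0,0,-0.9],"roll":0,"fingers":0.8},{"slide":[0,0,-0.7],"roll":0,"fingers":0.8},{"slide":[0,0,-0.4],"roll":0,"fingers":0.8},{"slide":[0,0,0],"roll":0,"fingers":0.8},{"slide":[0,0,0],"roll":0,"fingers":0.4},{"slide":[0,0,0],"roll":0,"fingers":-1},{"slide":[0,0,0],"roll":0,"fingers":-1},{"slide":[0,0,0],"roll":0,"fingers":-1},{"slide":[0,0,0],"roll":0,"fingers":-1}], squeeze=22)

```text
t: 31.02
tool_pos: [0.5004, 0.4108, 0.0345]
orientation: [2.104, 0.237, -2.102]
force: [-0.7, -1.1, 3.8]
opening: 0.0535
```

>>> play_rows(plan=[{"slide":[0,0,0.1],"roll":0,"fingers":-1},{"slide":[0,0,0.4],"roll":0,"fingers":-1},{"slide":[0,0,1],"roll":0,"fingers":-1},{"slide":[0,0,1],"roll":0,"fingers":-1},{"slide":[0,0,1],"roll":0,"fingers":-1},{"slide":[0,0,0.5],"roll":0,"fingers":-1},{"slide":[0,0,0],"roll":0,"fingers":-1},{"slide":[0,0,0],"roll":0,"fingers":-1}])

```text
t: 32.02
tool_pos: [0.4993, 0.4101, 0.1522]
orientation: [2.101, 0.235, -2.105]
force: [0.5, -0.4, -1.9]
opening: 0.0536
```

Run:
```python
from h import *
s,im=snap('w20')
cv2.imwrite('pics/w20z.png',cv2.resize(im[80:380,170:390,::-1],None,fx=2,fy=2,interpolation=cv2.INTER_CUBIC))
```

```text
w20 t 32.02 pos [0.4993 0.4101 0.1522] yaw(-z) 12.82 F [ 0.5 -0.4 -1.9] op 0.0536
```

View pics/w20z.png

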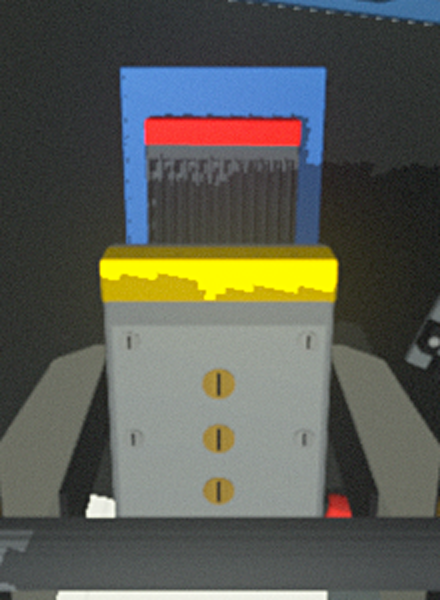

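>>> play_rows(plan=[{"slide":[-0.13,-0.5,0],"roll":-0.14,"fingers":-1},{"slide":[-0.13,-0.9,0],"roll":-0.14,"fingers":-1},{"slide":[-0.13,-0.95,0],"roll":-0.14,"fingers":-1},{"slide":[-0.13,-0.95,0],"roll":-0.14,"fingers":-1},{"slide":[-0.13,-0.95,0],"roll":-0.14,"fingers":-1},{"slide":[-0.13,-0.95,0],"roll":-0.14,"fingers":-1},{"slide":[-0.13,-0.95,0],"roll":-0.14,"fingers":-1},{"slide":[-0.13,-0.95,0],"roll":-0.14,"fingers":-1},{"slide":[-0.13,-0.95,0],"roll":-0.14,"fingers":-1},{"slide":[-0.13,-0.95,0],"roll":-0.14,"fingers":-1},{"slide":[-0.13,-0.95,0],"roll":-0.14,"fingers":-1},{"slide":[-0.13,-0.95,0],"roll":-0.14,"fingers":-1},{"slide":[-0.13,-0.95,0],"roll":-0.14,"fingers":-1},{"slide":[-0.13,-0.95,0],"roll":-0.14,"fingers":-1},{"slide":[-0.13,-0.95,0],"roll":-0.14,"fingers":-1},{"slide":[-0.13,-0.95,0],"roll":-0.14,"fingers":-1},{"slide":[0,-0.03,0],"roll":-0.04,"fingers":-1},{"slide":[0,0,0],"roll":0,"fingers":-1},{"slide":[0,0,0],"roll":0,"fingers":-1}])

```text
t: 34.45
tool_pos: [0.4375, -0.0305, 0.1535]
orientation: [-2.173, 0.101, 2.174]
force: [0.4, 0.1, -2.2]
opening: 0.0539
```

Run:
```python
from h import *
im,st=ld('w20')
held('filter',clicks([(100,260),(338,260)],2,(170,80)),st,toppts('filter')[:2])
s,im=snap('w21')
cv2.imwrite('pics/w21z.png',cv2.resize(im[20:260,160:400,::-1],None,fx=2.5,fy=2.5,interpolation=cv2.INTER_CUBIC))
```

```text
filter held: fwd,left mm [-1.2  0.4] dyaw -0.0 bottom-TCP mm -7.8 res [0.0, -0.0, 0.0, 0.0]
w21 t 34.45 pos [ 0.4375 -0.0305  0.1535] yaw(-z) -5.36 F [ 0.4  0.1 -2.2] op 0.0539
```

View pics/w21z.png

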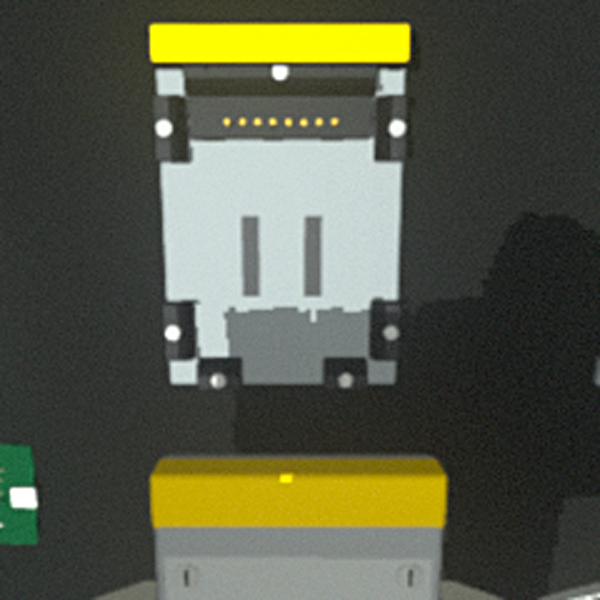

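Run:
```python
from h import *
im,st=ld('w21')
v,r=fit('wrist',nestpts('filter'),clicks([(149,24),(411,24),(169,384),(397,384)],2.5,(160,20)),st,guess=(.5,0,-.1)); rep('nest',v,r)
held('filter',clicks([(150,476),(447,476)],2.5,(160,20)),st,toppts('filter')[:2])
R=Ro.from_rotvec(st['orientation']).as_matrix(); f=-R[:,2]
d=v[:2]-st['tool_pos'][:2]; print('d',d.round(4),'f',f.round(3))
```

```text
nest [ 0.5118 -0.0313] -5.34 [[-0.9, -0.3], [1.0, -0.4], [0.4, 0.5], [-0.4, 0.5]]
filter held: fwd,left mm [-1.5  0.4] dyaw 0.0 bottom-TCP mm -8.0 res [-0.0, -0.0, 0.0, -0.0]
d [ 0.0743 -0.0009] f [ 0.996 -0.093 -0.001]
```

>>> play_rows(plan=[{"slide":[0.62,0,0],"roll":0,"fingers":-1},{"slide":[0.62,-0.02,0],"roll":0,"fingers":-1},{"slide":[0.63,-0.02,-0.5],"roll":0,"fingers":-1},{"slide":[0.63,0,-0.5],"roll":0,"fingers":-1},{"slide":[0,0,-0.8],"roll":0,"fingers":-1},{"slide":[0,0,-0.8],"roll":0,"fingers":-1},{"slide":[0,0,-0.8],"roll":0,"fingers":-1},{"slide":[0,0,-0.5],"roll":0,"fingers":-1},{"slide":[0,0,-0.2],"roll":0,"fingers":-1},{"slide":[0,0,0],"roll":0,"fingers":-1},{"slide":[0,0,0],"roll":0,"fingers":-1}])

```text
t: 35.88
tool_pos: [0.5135, -0.0325, 0.0318]
orientation: [-2.175, 0.103, 2.171]
force: [0.0, -0.4, -1.2]
opening: 0.0535
```

Run:
```python
from h import *
s,im=snap('w22')
cv2.imwrite('pics/w22z.png',cv2.resize(im[130:330,170:390,::-1],None,fx=3,fy=3,interpolation=cv2.INTER_CUBIC))
```

```text
w22 t 35.88 pos [ 0.5135 -0.0325  0.0318] yaw(-z) -5.42 F [ 0.  -0.4 -1.2] op 0.0535
```

View pics/w22z.png

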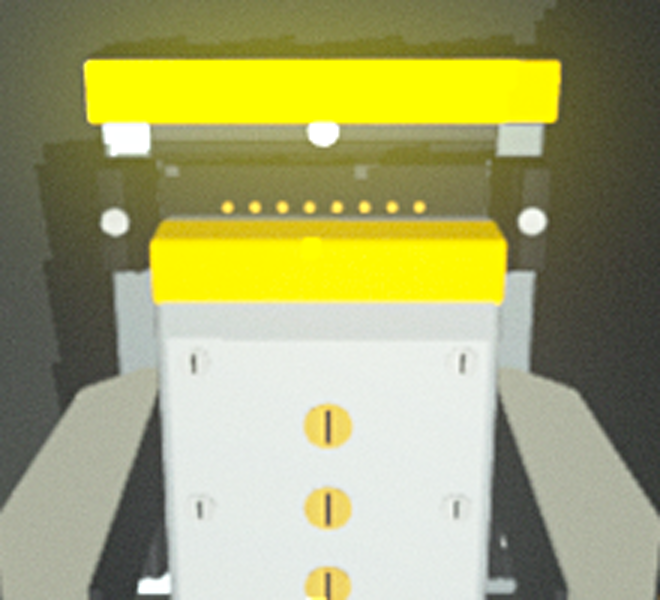

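Run:
```python
from h import *
im,st=ld('w22'); o=(170,130)
for w in (.041,.0420):
  v,r=fit('wrist',[(.063,w,.0205),(.063,-w,.0205)],clicks([(84,60),(561,59)],3,o),st,guess=(.5,0,-.1)); rep('nest',v,r)
held('filter',clicks([(149,238),(508,238)],3,o),st,toppts('filter')[:2])
```

```text
nest [ 0.512  -0.0311] -5.3 [[-2.0, 0.1], [2.0, 0.1]]
nest [ 0.512  -0.0311] -5.3 [[-4.0, 0.1], [3.9, 0.1]]
filter held: fwd,left mm [-0.7  0.4] dyaw 0.0 bottom-TCP mm -6.9 res [0.0, 0.0, 0.0, 0.0]
```

>>> play_rows(plan=[{"slide":[-0.02,0.03,-0.15],"roll":0,"fingers":-1},{"slide":[0,0,-0.15],"roll":0,"fingers":-1},{"slide":[0,0,-0.12],"roll":0,"fingers":-1},{"slide":[0,0,-0.08],"roll":0,"fingers":-1},{"slide":[0,0,0],"roll":0,"fingers":-1},{"slide":[0,0,0],"roll":0,"fingers":-1}])

```text
t: 36.67
tool_pos: [0.5121, -0.0316, 0.0159]
orientation: [-2.173, 0.103, 2.173]
force: [-0.4, 0.0, -0.8]
opening: 0.0536
```

>>> play_rows(plan=[{"slide":[0,0,-0.04],"roll":0,"fingers":-1},{"slide":[0,0,-0.03],"roll":0,"fingers":-1},{"slide":[0,0,0],"roll":0,"fingers":-1},{"slide":[0,0,0],"roll":0,"fingers":-1}])

```text
t: 37.17
tool_pos: [0.5121, -0.0316, 0.0139]
orientation: [-2.173, 0.103, 2.173]
force: [-0.7, -0.1, 0.6]
opening: 0.0538
```

>>> play_rows(plan=[{"slide":[0,0,-0.03],"roll":0,"fingers":-1},{"slide":[0,0,0],"roll":0,"fingers":-1},{"slide":[0,0,0],"roll":0,"fingers":-1}])

```text
t: 37.55
tool_pos: [0.5122, -0.0316, 0.0139]
orientation: [-2.173, 0.103, 2.173]
force: [-6.0, 1.0, 12.6]
opening: 0.0537
```

>>> play_rows(plan=[{"slide":[0,0,0.02],"roll":0,"fingers":-1},{"slide":[0,0,0],"roll":0,"fingers":0.25},{"slide":[0,0,0],"roll":0,"fingers":0.6},{"slide":[0,0,0],"roll":0,"fingers":0.6},{"slide":[0,0,0.1],"roll":0,"fingers":0.6},{"slide":[0,0,0.4],"roll":0,"fingers":0.6},{"slide":[0,0,0.8],"roll":0,"fingers":0.6},{"slide":[-0.5,0,1],"roll":0,"fingers":1},{"slide":[-0.5,0,1],"roll":0,"fingers":1},{"slide":[-0.5,0,1],"roll":0,"fingers":1},{"slide":[0,0,0],"roll":0,"fingers":1},{"slide":[0,0,0],"roll":0,"fingers":1}])

```text
t: 39.05
tool_pos: [0.4672, -0.0316, 0.1423]
orientation: [-2.174, 0.103, 2.172]
force: [-0.5, -1.0, -0.5]
opening: 0.0929
```

Run:
```python
from h import *
s,im=snap('w23')
cv2.imwrite('pics/w23z.png',cv2.resize(im[40:240,190:370,::-1],None,fx=3,fy=3,interpolation=cv2.INTER_CUBIC))
```

```text
w23 t 39.05 pos [ 0.4672 -0.0316  0.1423] yaw(-z) -5.43 F [-0.5 -1.  -0.5] op 0.0929
```

View pics/w23z.png

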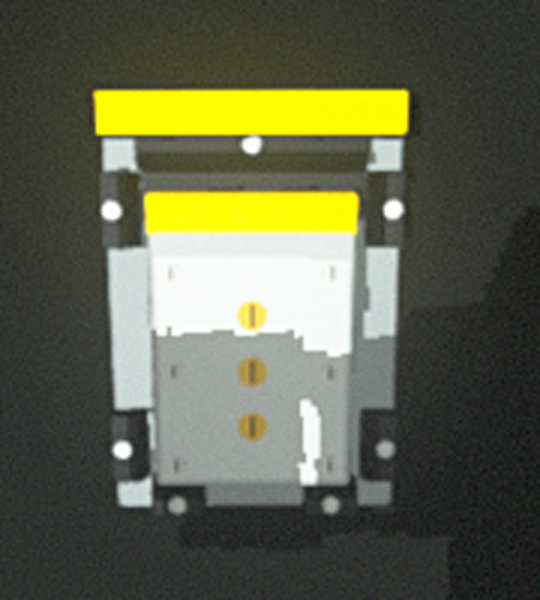

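>>> play_rows(plan=[{"slide":[0,0.9,0.05],"roll":0.15,"fingers":1},{"slide":[0,0.98,0.05],"roll":0.15,"fingers":1},{"slide":[0,0.98,0.05],"roll":0.15,"fingers":1},{"slide":[0,0.98,0.05],"roll":0.15,"fingers":1},{"slide":[0,0.98,0.05],"roll":0.15,"fingers":1},{"slide":[0,0.98,0.05],"roll":0.15,"fingers":1},{"slide":[0,0.98,0.05],"roll":0.15,"fingers":1},{"slide":[0,0.98,0.05],"roll":0.15,"fingers":1},{"slide":[0,0.98,0.05],"roll":0.15,"fingers":1},{"slide":[0,0.98,0.05],"roll":0.15,"fingers":1},{"slide":[0,0.98,0.05],"roll":0.15,"fingers":1},{"slide":[0,0.98,0],"roll":0.15,"fingers":1},{"slide":[0,0.98,0],"roll":0.15,"fingers":1},{"slide":[0,0.98,0],"roll":0.15,"fingers":1},{"slide":[0,0.98,0],"roll":0.15,"fingers":1},{"slide":[0,0,0],"roll":0,"fingers":1},{"slide":[0,0,0],"roll":0,"fingers":1},{"slide":[0,0,0],"roll":0,"fingers":1}])

```text
t: 41.35
tool_pos: [0.467, 0.4061, 0.1583]
orientation: [2.105, 0.23, -2.107]
force: [-0.6, 0.1, -0.1]
opening: 0.0928
```

Run:
```python
from h import *
im,st=ld('w23')
c=clicks([(144,193),(359,193),(155,485),(350,484)],3,(190,40))
v,r=fit('wrist',toppts('filter'),c,st,z0=.006,guess=(.5,0,-.1)); rep('filter mod',v,r)
v=held('filter',c,st); print(st['tool_pos'][2]+v[3])
s,im=snap('w24')
cv2.imwrite('pics/w24z.png',cv2.resize(im[60:240,190:370,::-1],None,fx=3.3,fy=3.3,interpolation=cv2.INTER_CUBIC))
```

```text
filter mod [ 0.511  -0.0314] -5.43 [[0.5, -0.4], [-0.6, -0.4], [0.1, 0.3], [-0.0, 0.6]]
filter held: fwd,left mm [43.5  4.3] dyaw 0.0 bottom-TCP mm -137.1 res [0.6, -0.3, -0.7, -0.3, 0.2, 0.1, -0.1, 0.5]
0.005274380259487649
w24 t 41.35 pos [0.467  0.4061 0.1583] yaw(-z) 12.52 F [-0.6  0.1 -0.1] op 0.0928
```

View pics/w24z.png

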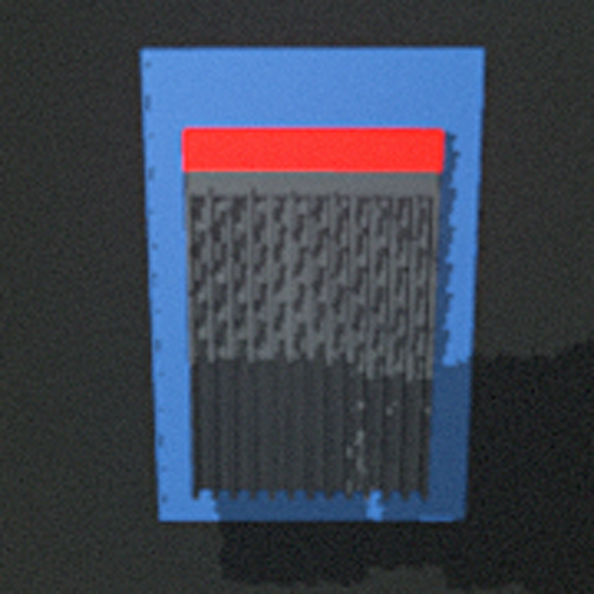

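Run:
```python
from h import *
im,st=ld('w24'); o=(190,60)
c=clicks([(182,128),(446,129),(193,499),(431,499)],3.3,o)
for k in (2,4):
    v,r=fit('wrist',toppts('power')[:k],c[:k],st,z0=.001,guess=(.5,.4,.2)); rep('power',v,r)
print(held('power',c,st)[3]+st['tool_pos'][2])
```

```text
power [0.5053 0.4099] 12.32 [[0.7, -0.0], [-0.7, -0.0]]
power [0.5054 0.4098] 12.45 [[0.7, -0.0], [-0.6, -0.2], [0.3, 0.1], [-0.4, 0.1]]
power held: fwd,left mm [38.3 -4.7] dyaw -0.1 bottom-TCP mm -156.4 res [0.6, -0.1, -0.5, -0.4, 0.2, 0.2, -0.3, 0.3]
0.0019074733579943215
```

>>> play_rows(plan=[{"slide":[0.64,0.06,-0.5],"roll":0,"fingers":1},{"slide":[0.64,0.06,-0.8],"roll":0,"fingers":1},{"slide":[0,0,-0.9],"roll":0,"fingers":1},{"slide":[0,0,-0.9],"roll":0,"fingers":1},{"slide":[0,0,-0.8],"roll":0,"fingers":1},{"slide":[0,0,-0.6],"roll":0,"fingers":1},{"slide":[0,0,-0.3],"roll":0,"fingers":1},{"slide":[0,0,-0.1],"roll":0,"fingers":1},{"slide":[0,0,0],"roll":0,"fingers":1},{"slide":[0,0,0],"roll":0,"fingers":1}], squeeze=28)

```text
t: 42.65
tool_pos: [0.5061, 0.4111, 0.013]
orientation: [2.107, 0.233, -2.104]
force: [-0.7, -0.6, 0.4]
opening: 0.0928
```

Run:
```python
from h import *
s,im=snap('w25')
```

```text
w25 t 42.65 pos [0.5061 0.4111 0.013 ] yaw(-z) 12.58 F [-0.7 -0.6  0.4] op 0.0928
```

View pics/w25.png

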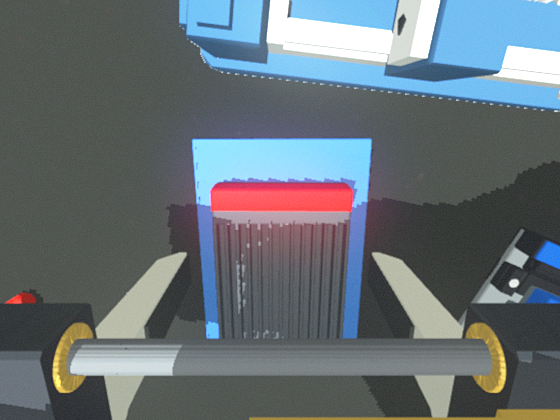

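>>> play_rows(plan=[{"slide":[0,0,-0.1],"roll":0,"fingers":1},{"slide":[0,0,0],"roll":0,"fingers":0.6},{"slide":[0,0,0],"roll":0,"fingers":-1},{"slide":[0,0,0],"roll":0,"fingers":-1},{"slide":[0,0,0],"roll":0,"fingers":-1},{"slide":[0,0,0],"roll":0,"fingers":-1},{"slide":[0,0,0],"roll":0,"fingers":-1}])

```text
t: 43.58
tool_pos: [0.5054, 0.4107, 0.009]
orientation: [2.105, 0.232, -2.105]
force: [0.4, -0.6, 0.5]
opening: 0.0638
```

>>> play_rows(plan=[{"slide":[0,0,0.1],"roll":0,"fingers":-1},{"slide":[0,0,0.4],"roll":0,"fingers":-1},{"slide":[0,0,1],"roll":0,"fingers":-1},{"slide":[0,0,1],"roll":0,"fingers":-1},{"slide":[0,0,1],"roll":0,"fingers":-1},{"slide":[0,0,1],"roll":0,"fingers":-1},{"slide":[0,0,0.3],"roll":0,"fingers":-1},{"slide":[0,0,0],"roll":0,"fingers":-1},{"slide":[0,0,0],"roll":0,"fingers":-1}])

```text
t: 44.7
tool_pos: [0.5046, 0.4101, 0.1511]
orientation: [2.102, 0.231, -2.107]
force: [0.9, 0.2, -2.0]
opening: 0.0636
```

Run:
```python
from h import *
s,im=snap('w26')
```

```text
w26 t 44.7 pos [0.5046 0.4101 0.1511] yaw(-z) 12.57 F [ 0.9  0.2 -2. ] op 0.0636
```

View pics/w26.png

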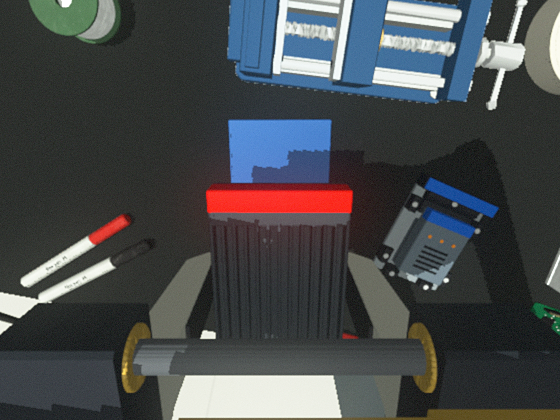

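>>> play_rows(plan=[{"slide":[-0.14,-0.4,0],"roll":-0.06,"fingers":-1},{"slide":[-0.14,-0.8,0],"roll":-0.06,"fingers":-1},{"slide":[-0.14,-0.95,0],"roll":-0.06,"fingers":-1},{"slide":[-0.14,-0.95,0],"roll":-0.06,"fingers":-1},{"slide":[-0.14,-0.95,0],"roll":-0.06,"fingers":-1},{"slide":[-0.14,-0.95,0],"roll":-0.06,"fingers":-1},{"slide":[-0.14,-0.95,0],"roll":-0.06,"fingers":-1},{"slide":[-0.14,-0.95,0],"roll":-0.06,"fingers":-1},{"slide":[-0.14,-0.95,0],"roll":-0.06,"fingers":-1},{"slide":[-0.14,-0.95,0],"roll":-0.06,"fingers":-1},{"slide":[-0.14,-0.95,0],"roll":-0.06,"fingers":-1},{"slide":[-0.14,-0.95,0],"roll":-0.06,"fingers":-1},{"slide":[-0.14,-0.95,0],"roll":-0.06,"fingers":-1},{"slide":[-0.14,-0.95,0],"roll":-0.06,"fingers":-1},{"slide":[-0.14,-0.95,0],"roll":-0.06,"fingers":-1},{"slide":[-0.14,-0.95,0],"roll":-0.06,"fingers":-1},{"slide":[-0.14,-0.95,0],"roll":-0.06,"fingers":-1},{"slide":[-0.14,-0.95,0],"roll":-0.06,"fingers":-1},{"slide":[-0.14,-0.95,0],"roll":-0.06,"fingers":-1},{"slide":[-0.14,-0.95,0],"roll":-0.06,"fingers":-1}])

```text
t: 47.25
tool_pos: [0.4203, -0.1393, 0.1523]
orientation: [2.195, 0.056, -2.196]
force: [-0.6, 0.2, -1.1]
opening: 0.0638
```

>>> play_rows(plan=[{"slide":[-0.14,-0.95,0],"roll":-0.06,"fingers":-1},{"slide":[-0.14,-0.95,0],"roll":-0.06,"fingers":-1},{"slide":[-0.14,-0.95,0],"roll":-0.06,"fingers":-1},{"slide":[-0.14,-0.95,0],"roll":-0.06,"fingers":-1},{"slide":[-0.14,-0.95,0],"roll":-0.1,"fingers":-1},{"slide":[0,-1,0],"roll":0,"fingers":-1},{"slide":[0,0,0],"roll":0,"fingers":-1},{"slide":[0,0,0],"roll":0,"fingers":-1}])

```text
t: 48.25
tool_pos: [0.3998, -0.3102, 0.1524]
orientation: [2.219, 0.005, -2.221]
force: [-0.7, 0.2, -1.9]
opening: 0.0639
```

Run:
```python
from h import *
s,im=snap('w27')
cv2.imwrite('pics/w27z.png',cv2.resize(im[10:250,160:400,::-1],None,fx=2.5,fy=2.5,interpolation=cv2.INTER_CUBIC))
```

```text
w27 t 48.25 pos [ 0.3998 -0.3102  0.1524] yaw(-z) 0.22 F [-0.7  0.2 -1.9] op 0.0639
```

View pics/w27z.png

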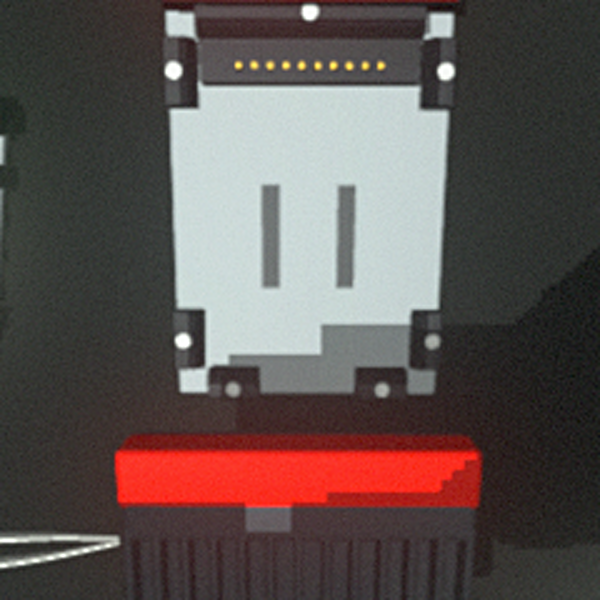

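Run:
```python
from h import *
im,st=ld('w27')
cv2.imwrite('pics/w27y.png',cv2.resize(im[0:180,210:360,::-1],None,fx=3.3,fy=3.3,interpolation=cv2.INTER_CUBIC))
```

```text
(no output)
```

View pics/w27y.png

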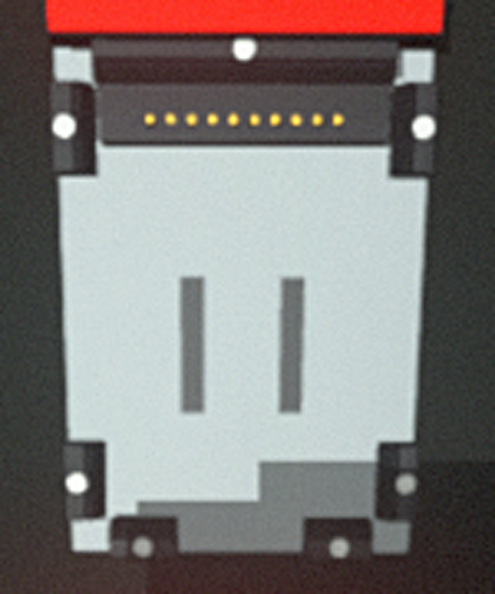

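Run:
```python
from h import *
im,st=ld('w27'); o=(210,0)
C=lambda *p: clicks(p,3.3,o)
rear=C((72,552),(409,552)); L=C((58,180),(67,440)); Rr=C((428,180),(415,440)); ledge=C((245,144))
def loc(v,px,z):
    X=at_z('wrist',px,z,st)[:2]-v[:2]; c,s=np.cos(v[2]),np.sin(v[2]); return np.array([c*X[0]+s*X[1],-s*X[0]+c*X[1]])*1e3
def res(v):
    r=[]
    a=loc(v,rear[0],.006)-[-62,46]; b=loc(v,rear[1],.006)-[-62,-46]; r+=[*a,*b]
    r+=[loc(v,p,.006)[1]-46 for p in L]+[loc(v,p,.006)[1]+46 for p in Rr]
    r+=[loc(v,ledge[0],.012)[0]-39]; return r
q=least_squares(res,(.489,-.31,0)); print(q.x[:2].round(4),np.degrees(q.x[2]).round(2),np.round(res(q.x),1))
held('power',clicks([(115,450),(482,450)],2.5,(160,10)),st,toppts('power')[:2])
im,st6=ld('w26'); print(st['tool_pos'])
```

```text
[ 0.4892 -0.3127] 0.08 [ 0.  -0.1  0.3  0.1 -0.2  0.1  0.   0.  -0.3]
power held: fwd,left mm [-0.   0.3] dyaw 0.0 bottom-TCP mm -6.5 res [0.0, -0.0, -0.0, 0.0]
[ 0.39978424 -0.31016314  0.15236067]
```

>>> play_rows(plan=[{"slide":[0.6,-0.03,0],"roll":-0.02,"fingers":-1},{"slide":[0.6,-0.03,0],"roll":0,"fingers":-1},{"slide":[0.6,-0.03,0],"roll":0,"fingers":-1},{"slide":[0.6,0,-0.5],"roll":0,"fingers":-1},{"slide":[0.58,0,-0.5],"roll":0,"fingers":-1},{"slide":[0,0,-0.8],"roll":0,"fingers":-1},{"slide":[0,0,-0.8],"roll":0,"fingers":-1},{"slide":[0,0,-0.8],"roll":0,"fingers":-1},{"slide":[0,0,-0.5],"roll":0,"fingers":-1},{"slide":[0,0,-0.15],"roll":0,"fingers":-1},{"slide":[0,0,0],"roll":0,"fingers":-1},{"slide":[0,0,0],"roll":0,"fingers":-1}])

```text
t: 49.8
tool_pos: [0.4906, -0.3141, 0.0326]
orientation: [2.222, 0.001, -2.218]
force: [-0.2, -0.3, -1.0]
opening: 0.0638
```

Run:
```python
from h import *
s,im=snap('w28')
cv2.imwrite('pics/w28z.png',cv2.resize(im[110:310,170:390,::-1],None,fx=3,fy=3,interpolation=cv2.INTER_CUBIC))
```

```text
w28 t 49.8 pos [ 0.4906 -0.3141  0.0326] yaw(-z) 0.1 F [-0.2 -0.3 -1. ] op 0.0638
```

View pics/w28z.png

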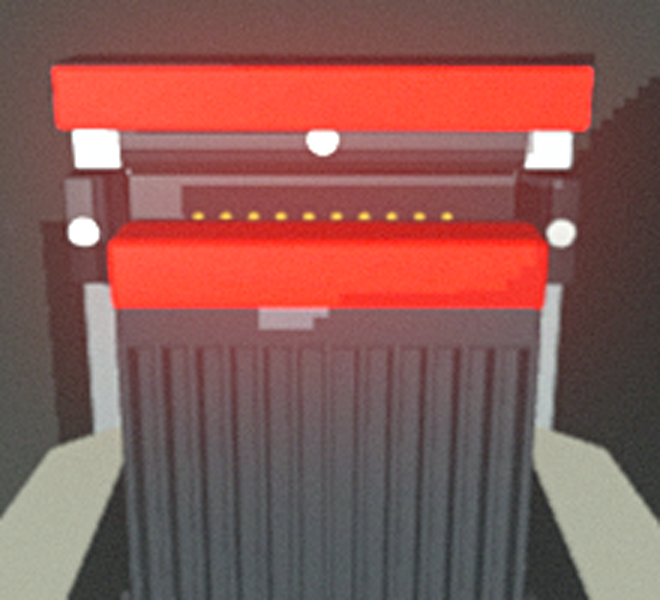

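Run:
```python
from h import *
im,st=ld('w28'); o=(170,110)
v,r=fit('wrist',[(.072,.046,.0205),(.072,-.046,.0205)],clicks([(50,66),(596,66)],3,o),st,guess=(.5,-.3,0)); rep('nest',v,r)
held('power',clicks([(108,239),(548,239)],3,o),st,toppts('power')[:2])
```

```text
nest [ 0.4888 -0.3129] 0.09 [[-1.4, 0.1], [1.4, 0.1]]
power held: fwd,left mm [0.1 0.4] dyaw -0.0 bottom-TCP mm -6.5 res [0.0, 0.0, -0.0, -0.0]
```

>>> play_rows(plan=[{"slide":[-0.035,0.02,-0.15],"roll":0,"fingers":-1},{"slide":[0,0,-0.15],"roll":0,"fingers":-1},{"slide":[0,0,-0.12],"roll":0,"fingers":-1},{"slide":[0,0,-0.08],"roll":0,"fingers":-1},{"slide":[0,0,0],"roll":0,"fingers":-1},{"slide":[0,0,0],"roll":0,"fingers":-1}])

```text
t: 50.6
tool_pos: [0.4889, -0.313, 0.0165]
orientation: [2.221, 0.002, -2.22]
force: [0.1, 0.9, -1.0]
opening: 0.0639
```

>>> play_rows(plan=[{"slide":[0,0,-0.04],"roll":0,"fingers":-1},{"slide":[0,0,-0.04],"roll":0,"fingers":-1},{"slide":[0,0,0],"roll":0,"fingers":-1},{"slide":[0,0,0],"roll":0,"fingers":-1}])

```text
t: 51.1
tool_pos: [0.4888, -0.313, 0.014]
orientation: [2.221, 0.002, -2.221]
force: [1.0, -1.0, -1.6]
opening: 0.0638
```

>>> play_rows(plan=[{"slide":[0,0,-0.03],"roll":0,"fingers":-1},{"slide":[0,0,0],"roll":0,"fingers":-1},{"slide":[0,0,0],"roll":0,"fingers":-1}])

```text
t: 51.48
tool_pos: [0.4888, -0.313, 0.0131]
orientation: [2.221, 0.002, -2.221]
force: [0.1, -0.5, -0.8]
opening: 0.0637
```

>>> play_rows(plan=[{"slide":[0,0,-0.03],"roll":0,"fingers":-1},{"slide":[0,0,0],"roll":0,"fingers":-1},{"slide":[0,0,0],"roll":0,"fingers":-1}])

```text
t: 51.85
tool_pos: [0.4889, -0.3131, 0.0125]
orientation: [2.221, 0.002, -2.22]
force: [-0.2, 0.2, 1.3]
opening: 0.0639
```

>>> play_rows(plan=[{"slide":[0,0,-0.02],"roll":0,"fingers":-1},{"slide":[0,0,0],"roll":0,"fingers":-1},{"slide":[0,0,0],"roll":0,"fingers":-1}])

```text
t: 52.22
tool_pos: [0.4889, -0.313, 0.0124]
orientation: [2.221, 0.002, -2.22]
force: [-3.5, 2.8, 6.7]
opening: 0.064
```

Run:
```python
from h import *
s,im=snap('w29')
cv2.imwrite('pics/w29z.png',cv2.resize(im[110:310,170:390,::-1],None,fx=3,fy=3,interpolation=cv2.INTER_CUBIC))
```

```text
w29 t 52.23 pos [ 0.4889 -0.313   0.0124] yaw(-z) 0.1 F [-3.5  2.8  6.7] op 0.064
```

View pics/w29z.png

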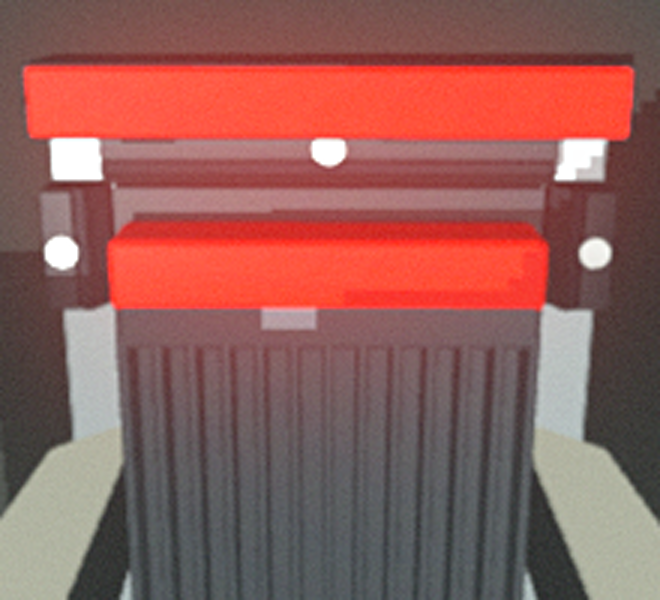

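Nose (110–547) is centred between the guides (108–548), contacts covered, contact force 7 N: release and back off.

>>> play_rows(plan=[{"slide":[0,0,0.01],"roll":0,"fingers":-1},{"slide":[0,0,0],"roll":0,"fingers":0.45},{"slide":[0,0,0],"roll":0,"fingers":0.8},{"slide":[0,0,0],"roll":0,"fingers":0.8},{"slide":[0,0,0.1],"roll":0,"fingers":0.8},{"slide":[0,0,0.4],"roll":0,"fingers":0.8},{"slide":[0,0,0.8],"roll":0,"fingers":0.8},{"slide":[-0.4,0,1],"roll":0,"fingers":1},{"slide":[-0.4,0.5,1],"roll":0,"fingers":1},{"slide":[-0.4,0.5,1],"roll":0,"fingers":1},{"slide":[-0.4,0.5,1],"roll":0,"fingers":1},{"slide":[0,0.5,1],"roll":0,"fingers":1},{"slide":[0,0,0.5],"roll":0,"fingers":1},{"slide":[0,0,0],"roll":0,"fingers":1},{"slide":[0,0,0],"roll":0,"fingers":1}])

```text
t: 54.15
tool_pos: [0.4403, -0.2531, 0.2146]
orientation: [2.22, 0.003, -2.223]
force: [0.3, 0.0, -0.1]
opening: 0.093
```

Run:
```python
from h import *
s,im=snap('w30')
im=robot.read_camera('top'); cv2.imwrite('pics/t30.png',cv2.resize(im[170:245,130:440,::-1],None,fx=2.5,fy=2.5,interpolation=cv2.INTER_CUBIC))
```

```text
w30 t 54.15 pos [ 0.4403 -0.2531  0.2146] yaw(-z) 0.07 F [ 0.3  0.  -0.1] op 0.093
```

View pics/w30.png

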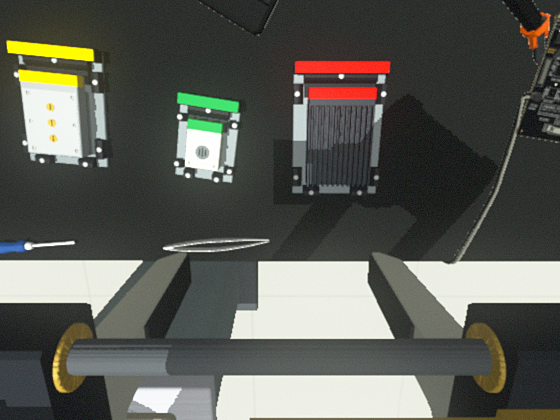

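View pics/t30.png

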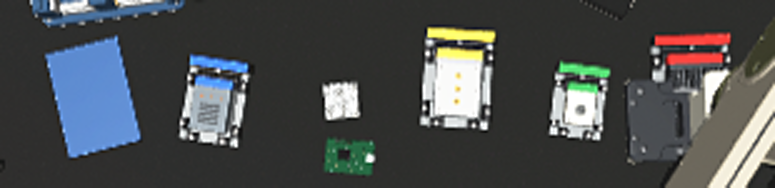

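Run:
```python
from h import *
im,st=ld('w30')
cv2.imwrite('pics/w30z.png',cv2.resize(im[50:205,270:410,::-1],None,fx=3.8,fy=3.8,interpolation=cv2.INTER_CUBIC))
```

```text
(no output)
```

View pics/w30z.png

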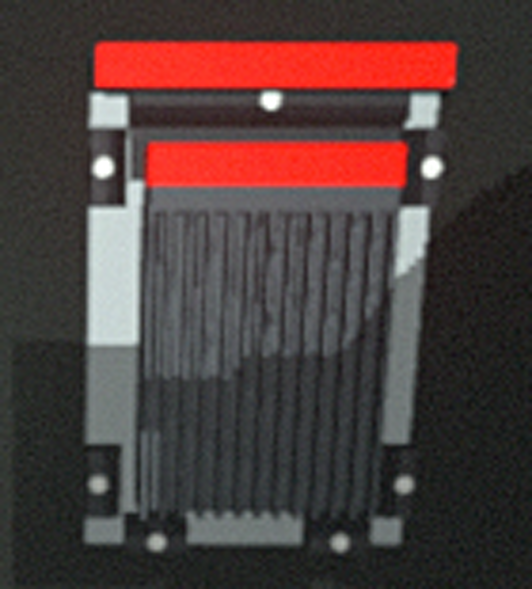

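Run:
```python
from h import *
im,st=ld('w30'); o=(270,50)
c=clicks([(148,142),(408,142),(143,516),(382,516)],3.8,o)
v,r=fit('wrist',toppts('power'),c,st,z0=.006,guess=(.5,-.3,0)); rep('power mod',v,r)
v=held('power',c,st); print(st['tool_pos'][2]+v[3])
v,r=fit('wrist',nestpts('power'),clicks([(95,42),(458,42),(84,544),(403,543)],3.8,o),st,guess=(.5,-.3,0)); rep('nest',v,r)
print(robot.read_state()['t'])
```

```text
power mod [ 0.4891 -0.3132] 0.55 [[0.4, -0.1], [-0.1, -0.7], [0.1, 0.6], [-0.4, 0.2]]
power held: fwd,left mm [ 48.7 -60.3] dyaw 0.5 bottom-TCP mm -209.7 res [0.5, 0.1, -0.2, -0.5, 0.2, 0.5, -0.5, -0.0]
0.004891217862346919
nest [ 0.489  -0.3127] 0.16 [[-0.7, -0.3], [0.8, -0.4], [0.2, 0.4], [-0.3, 0.6]]
54.25
```

All four modules are seated and the gripper is clear, so I'm handing the job in.

Run:
```python
from plant import robot
print(robot.close_job())
```

```text
the job is handed in; nothing more can be done
None
```

I took the pile apart from the top (sensor, relay, filter, power) and seated each module in the nest with its nose colour. I lowered each one slowly until it touched down, at 5 to 13 N, then let go and backed off. The job was handed in at about 54 s of the 128 s allowed.

- **Position:** wrist-camera fits after each release put every module within about 1 mm of its nest centre and within about 0.5° of the nest's direction. The noses are over the contacts.
- **Height:** the fitted underside heights were 4.6 to 7.0 mm, against a nest floor at 6 mm. That scatter is about the error of the camera fit.
- **Level:** I judged this only from the pictures and how well the top corners fitted, with no separate tilt measurement. All four looked flat.
- **Final pictures:** the last wrist picture shows power, filter and sensor seated. The last overhead picture shows relay, filter and sensor seated and the mat empty; the arm partly hides the power nest there.
- **Small disagreements:** the finger heights at touchdown were 1 to 3 mm off what the camera fits predicted, so I relied on the contact force. I also saw 4 to 5 N upward on the tool when gripping the sensor, relay and filter in the pile. The modules underneath did not visibly move, except that the relay's fitted direction read about 2° different before and after the sensor was lifted.

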